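# Ease a two-part casting mould open with a wedge

## Robot

A 7-joint arm with a two-finger parallel gripper is mounted at the origin on the work surface. World frame = base frame: x ahead of the robot, y to its left, z up, the work surface at z = 0. Lengths are in m, angles in rad, forces in N, time in s.
With the tool pointing down it reaches from about 0.4 to 0.9 m from the base axis. Payload 5.6 kg.
Tool frame: the origin (TCP) lies midway between the tips of the shut fingers; the grasp point (between the pads) lies 19 mm behind it; z points along the fingers, y is the direction in which the jaws open and shut (so a half turn about z gives the same grasp; the last joint's range is limited). The gripper opens to 92 mm and grips with 3 to 60 N. Pads are 20 mm wide; open, the fingers measure 128 mm over their backs; the gripper's body (75 mm by 189 mm) begins 69 mm behind the grasp point.
Start: joints at [-1.164, 0.468, -0.012, 1.603, 0.006, 1.071, -0.056], TCP at [0.283, 0.585, 0.215] pointing down, gripper open.
Joint ranges: [-2.53, 2.53], [-0.31, 2.02], [-1.57, 1.55], [0.28, 2.44], [-1.29, 4.43], [0.15, 1.84], [-2.92, 2.92]. Speed limits (rad/s): [2.57, 2.57, 3.14, 3.14, 3.14, 3.14, 3.14].

## Interface

Orientations are given as a unit quaternion [x, y, z, w].
In Python, from workcell import arm, viewer gives the robot as it stands. The module is installed in compiled form; this text tells all that it offers.
- The arm moves only by the tool drive_tool, never from a script. Its argument "deltas" is a list of rows, each an object with "delta_rot": the turn, a rotation vector about the tool's x, y, z in rad, a list of three; "offset": the shift along the tool's x, y, z in mm, a list of three; "jaw": the finger opening in mm, from 0 to 91.9. A call has 1 to 20 rows; each row is the pose to reach, as a shift and turn from the pose measured when the call began, along the tool's axes at that moment; what a row does not reach only later rows make up. A row lasts 1/10 s, in which the tool goes at most 50 mm and 8.59 degrees, less where a joint would pass 70% of its speed; a pose out of reach is approached as far as the arm can. A call with a gripper value outside its range is refused whole. The fingers move at their own pace and stop on an object; "squeeze" is the grip in N (left out, the last holds). Time passes only in rows, so rows that repeat a pose let the fingers close. It gives the time, the measured TCP pose, the force and the opening at its end, in the units of the state.
- arm.observe(): the state, without advancing time (a new reading comes with each control period).
- viewer.snapshot(name): name is "scene" or "side" or "wrist"; returns (picture, depth): 480x640x3 uint8, blue, green, red; 480x640 float32, m along the optical axis (not along the pixel's ray), 0 where there is no reading.
- viewer.get_calibration(name): a dict with "intrinsics" (3x3 intrinsics, pixels), "eye" and "orientation" of the camera in the world. Camera axes: x right, y up, looking along -z (the intrinsics and any distortion apply to the point x, -y, -z); pixel columns grow to the right and rows downward; lengths in m; the calibration is good to about 2 mm. A picture is of the moment at which its call begins: read the wrist's pose just before it. get_calibration takes no time and is no camera call; for the wrist camera it gives the pose at the moment of the call.
- arm.sign_off(): hands the job in, once; it reports no verdict.
The state is a dict: "time_s": time; "joint_positions": joint angles; "qvel": joint speeds; "joint_efforts": joint torques, N m; "position": TCP position; "orientation": TCP orientation; "wrist_force": force on the tool from outside, world axes, zero at the start; "wrist_torque": the same for the moment, N m; "opening": opening from 0.0 (shut) to 1.0 (fully open).
Only numpy, scipy, OpenCV 4.12 (cv2) and the standard library are available. Lean on these libraries where they do the work, as an engineer would, in place of code of your own. Each camera call takes 0.05 s, during which the arm holds its last target. There are 200 camera calls.

## Task

Take the yellow wedge from its wooden stand and work it down into the pry slots at the two ends of the mould's seam, a little at one end and then at the other, so that the terracotta half comes off its tight dowels evenly and gently, until the seam stands about 7 mm open at both ends. Never let the halves get more than about 4 mm out of even, never force the wedge, touch the mould with nothing but the wedge, and leave the other things where they are. Then put the wedge back upright in the slot of its stand and let go.

Things in the scene. Friction and masses are not known exactly. Their poses are not given: they have to be found in the camera images.
- cradle: fixed steel plate (170 x 170 x 14 mm) that carries a two-part casting mould standing on edge. Origin: centre of its underside. The mould's seam is an upright plane, 150 mm long along the cradle's y; the mould is clamped anywhere up to 9 mm to either side (cradle's x) of the middle, which no reading gives: see or feel for it, lightly
- slot_left (a point): middle of the +y pry slot's mouth IF the mould were centred: cradle x = 0, y = +58.5 mm, height 94 mm (the halves' flat tops). The true one is up to 9 mm off along x. Pry slots are at both ends of the seam (|y| 36 to 75 mm), open to the end faces, 4 mm wide when shut, 50 mm deep; the mouth has dark chamfers, 8 mm wide at the top, 3 mm deep
- slot_right (a point): the same for the -y pry slot, y = -58.5 mm; both slots are off by the same amount. A white pouring block (50 mm long, 14 mm high) bridges the seam's middle. As a slot opens by g its middle moves g/2 to +x, so a wedge going down should drift 0.14 mm to +x per mm; sideways force on the tool shows which half it is pressed on
- dowel_left (a joint): how far the seam is open at its +y end, in m: 0 shut, up to 0.016. The white half (-x side) is clamped; the terracotta half (+x side, 45 mm thick, 0.7 kg) slides to +x on two tight dowels at the slots. Each resists with about 7 N plus 600 N per m/s of opening and stays where it is left: sink the wedge at 10 to 20 mm/s
- dowel_right (a joint): the same for the -y end. Prying at one end opens that end and hardly moves the other
- cover (a joint): yaw of the terracotta half in rad: 0 when even, positive when the right (-y) end is further open: (right - left opening) / 0.117 m
- wedge_grip (a point): centre of the wedge's black handle (24 x 24 mm, 54 mm tall). The wedge is 110 mm tall, about 0.12 kg, same either way round; its yellow blade points down, the tip 83 mm below this point. Its x is the blade's thickness direction (to lie along the cradle's x), y its width. A shoulder plate (34 x 50 x 6 mm) tops the blade, underside 33 mm below this point
- wedge_tip (a point): middle of the blade's tip edge. The blade is 28 mm wide, 50 mm long, 2.5 mm thick at the tip and 0.28 mm thicker per mm upwards. A slot opens by the blade's thickness at the chamfer's foot (3 mm below the halves' top) less 4 mm: it first bears with the tip about 8 mm below the top, and opens 7 mm with the tip about 33 mm down
- stand: fixed wooden stand for the wedge, 62 x 90 mm, 60 mm tall, origin at the centre of its underside. A slot 22 mm (x) by 38 mm (y) goes down through its middle; the blade hangs in it, thickness along the stand's x, the shoulder plate resting on the top
- stand_top (a point): centre of the stand's slot at its top, 60 mm above the table; with the wedge home the handle's centre is 33 mm above it
- pin_tray: clear open tray, 100 x 90 x 30 mm, to be left alone
- pot: terracotta pot, 80 mm across, 75 mm tall, to be left alone
- jar: amber glass jar, 64 mm across, 90 mm tall, to be left alone
- screwdriver: screwdriver lying on the table, to be left alone
- tape: ring of paper tape, 90 mm across, 24 mm tall, to be left alone
- weight: brass weight, 56 mm across, 45 mm tall, to be left alone
- brush: brush lying on the table, to be left alone
Things that resemble listed ones, but are neither listed nor needed, are in the scene too. Of the things that look like the part that bears wedge_grip, the middle-sized one is meant.

How it is judged:
By the outcome, as a careful person would: the job done as asked, in the order asked, and still so for the second after the job is handed in, with the robot touching nothing.
It also fails if it takes over 72 s, if anything falls off the work surface, if the arm or the gripper's body presses on something with over 40 N, if the wrist force passes 120 N, or if a joint passes its speed limit or range.

## Working session

There is one attempt and no reset: what is moved stays moved. The work goes in short steps, Python scripts to look and compute and a tool call to move; the robot and the scene stay as the last step left them, time stands still between calls to the robot, and variables do not carry over. Pictures are saved under pics/ and viewed, about 8 in all and at most 12, crops included, and the job is handed in when it is done.

Besides the shell and the picture viewer there is one more tool, called after ">>>" in YAML: its name, and indented under it one key for each argument. drive_tool: Moves the arm, as the interface text tells. Its arguments: {"type":"object","properties":{"deltas":{"type":"array","items":{"type":"object","properties":{"delta_rot":{"type":"array","items":{"type":"number"}},"offset":{"type":"array","items":{"type":"number"}},"jaw":{"type":"number"}}}},"squeeze":{"type":"number"}},"required":["deltas"]}

```bash
mkdir -p pics; cat > h.py <<'E'
import numpy as np, cv2
from scipy.spatial.transform import Rotation as R
from workcell import arm, viewer
def snap(n,f=None):
    c=viewer.get_calibration(n); p,d=viewer.snapshot(n)
    if f: cv2.imwrite('pics/'+f+'.png',p); np.savez('pics/'+f+'.npz',p=p,d=d,K=np.array(c['intrinsics']),e=np.array(c['eye']),o=np.array(c['orientation']))
    return load(f) if f else (p,d,c)
def load(f):
    z=np.load('pics/'+f+'.npz'); return {k:z[k] for k in z}
def RM(o):
    return R.from_quat(o).as_matrix() if o.size==4 else o.reshape(3,3)
def cloud(s):
    h,w=s['d'].shape; u,v=np.meshgrid(np.arange(w),np.arange(h)); K=s['K'];d=s['d']
    pc=np.stack([(u-K[0,2])/K[0,0]*d,-(v-K[1,2])/K[1,1]*d,-d],-1)
    P=pc@RM(s['o']).T+s['e']; P[d<=0]=np.nan; return P
def ray(s,u,v,z):
    K=s['K']; r=RM(s['o'])@np.array([(u-K[0,2])/K[0,0],-(v-K[1,2])/K[1,1],-1]); return s['e']+r*(z-s['e'][2])/r[2]
def proj(s,P):
    q=(np.asarray(P)-s['e'])@RM(s['o']); K=s['K']; return K[0,0]*q[...,0]/-q[...,2]+K[0,2], K[1,1]*q[...,1]/q[...,2]+K[1,2]
E
python3 - <<'E'
from h import *
for n in('scene','side'):
    s=snap(n,n+'0'); print(n,s['K'].tolist(),s['e'],s['o'],(s['d']>0).mean())
    print({k:v for k,v in viewer.get_calibration(n).items() if k not in('intrinsics','eye','orientation')})
o=arm.observe(); print(o['position'],o['orientation'],o['wrist_force'],o['opening'],o['time_s'])
E
```

```text
scene [[452.97116320492887, 0.0, 316.5298354634121], [0.0, 452.97116320492887, 239.77864724397583], [0.0, 0.0, 1.0]] [ 0.94580171 -0.70142926  0.71902023] [0.40891721 0.10046418 0.24037992 0.874592  ] 0.9961946614583334
{}
side [[578.8632809184732, 0.0, 334.3494984864311], [0.0, 578.8632809184732, 234.398223661591], [0.0, 0.0, 1.0]] [0.25320082 1.2395751  0.79441937] [-0.05539011  0.50037193  0.85683169 -0.11135229] 0.9959505208333334
{}
[0.28242102 0.58485147 0.21374454] [ 2.23000883e-01  9.74817917e-01 -7.87390120e-04 -1.21485589e-04] [-0.45617213  0.79214246  0.5661233 ] 1.0011008024022108 0.1
```

View pics/scene0.png

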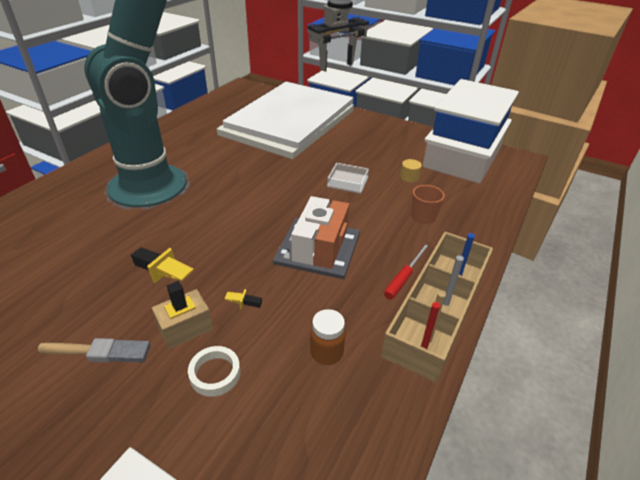

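View pics/side0.png

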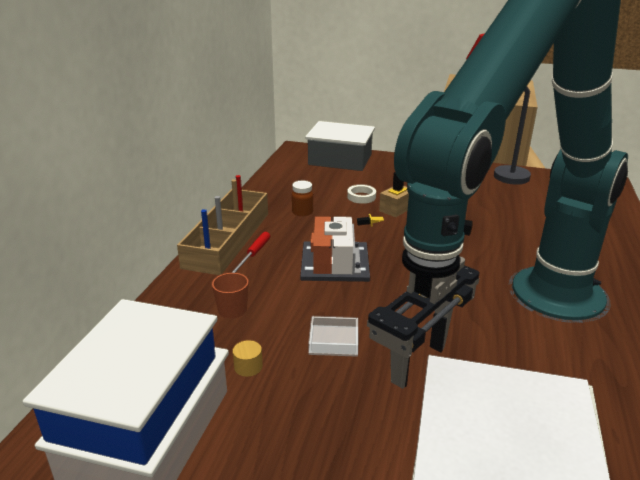

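The scene view shows the wedge in its stand at (178,298), a bigger wedge lying at (155,262) and a smaller one at (240,298). The mould is at (320,235). The wedge in the stand fits: it stands upright in the wooden stand and is the middle of the three sizes. I'll confirm that in a crop and measure it.

```bash
python3 - <<'E'
from h import *
s=load('scene0');P=cloud(s);p=s['p'].astype(int)
a=cv2.resize(s['p'][225:345,120:280],(640,480),interpolation=cv2.INTER_CUBIC)
cv2.imwrite('pics/c1.png',a)
print('cal check table z',P[420,300],P[300,300])
x0,y0,z0=ray(s,178,300,.09); print('handle ray',x0,y0)
X,Y,Z=P[...,0],P[...,1],P[...,2]
near=np.hypot(X-x0,Y-y0)<.09
hsv=cv2.cvtColor(s['p'],cv2.COLOR_BGR2HSV)
def rep(n,m):
    if m.sum()<8: print(n,m.sum());return
    q=P[m]; r=cv2.minAreaRect((q[:,:2]*1000).astype(np.float32)); print(n,m.sum(),'med',np.median(q,0).round(4),'rect',np.round(r[0],1),np.round(r[1],1),round(r[2],1))
blk=hsv[...,2]<60
rep('handle top',near&blk&(Z>.11)&(Z<.13)); rep('handle all',near&blk&(Z>.07)&(Z<.13))
ys=(hsv[...,0]>20)&(hsv[...,0]<35)&(hsv[...,1]>180)
rep('shoulder',near&ys&(Z>.058)&(Z<.075))
rep('stand top',near&(Z>.053)&(Z<.065)&~ys&~blk)
x1,y1,_=ray(s,318,235,.05); print('mould',x1,y1)
n2=np.hypot(X-x1,Y-y1)<.14
rep('cradle',n2&(Z>.009)&(Z<.019)); rep('tops',n2&(Z>.088)&(Z<.1)); rep('pour',n2&(Z>.102)&(Z<.115))
ter=(hsv[...,0]<12)&(hsv[...,1]>120)
rep('ter top',n2&(Z>.088)&(Z<.1)&ter); rep('white top',n2&(Z>.088)&(Z<.1)&(hsv[...,1]<60))
print(np.nanmedian(Z[n2&(Z>.08)&(Z<.1)]),np.nanmax(Z[near]))
E
```

```text
cal check table z [ 7.42113373e-01 -3.76295057e-01  4.08587258e-04] [ 6.00588961e-01 -1.47842395e-01 -1.64519980e-04]
handle ray 0.4517477588685462 -0.3339008809838892
handle top 153 med [ 0.4498 -0.3322  0.1187] rect [ 446.7 -330.9] [22.5 22.1] 61.5
handle all 351 med [ 0.4528 -0.3343  0.1052] rect [ 446.5 -331.1] [22.4 23.3] 65.4
shoulder 193 med [ 0.4508 -0.3383  0.0654] rect [ 446.6 -330.8] [47.  30.6] 62.1
stand top 894 med [ 0.4543 -0.3408  0.0595] rect [ 445.2 -329.3] [90.3 64.5] 63.2
mould 0.5541249826607743 0.006583486028060581
cradle 1285 med [ 0.6    -0.0201  0.0136] rect [548.6  16.4] [170.3 175. ] 14.0
tops 1390 med [ 0.5653 -0.0065  0.0935] rect [554.6  17.7] [ 96.  155.4] 14.2
pour 355 med [0.5509 0.012  0.1076] rect [550.2  15.5] [54.7 53.9] 13.8
ter top 680 med [0.5863 0.0095 0.0935] rect [580.3  23.7] [ 43.2 154.5] 14.2
white top 675 med [ 0.5356 -0.0162  0.0935] rect [541.9  14.5] [ 69.9 155.4] 14.0
0.09331069058379993 0.12174987545857374
```

View pics/c1.png

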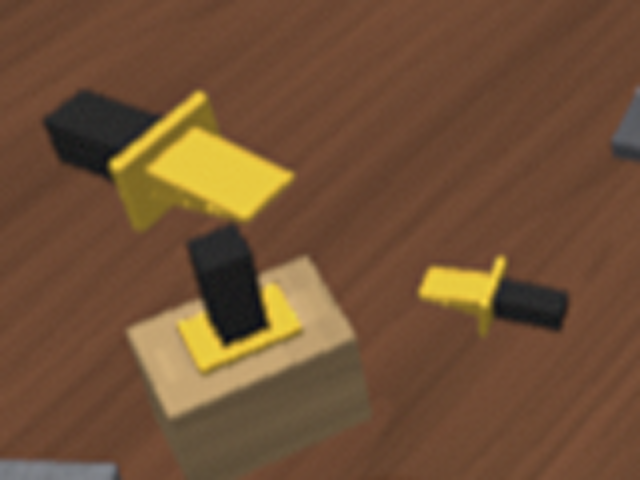

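The crop confirms it. The big wedge lies at the upper left, the small one at the right, and the middle-sized one stands in the stand. Next I'll move over the mould for a close look, on the way to the stand.

```bash
cat >> h.py <<'E'
def goto(x,y,z,yaw):  # yaw = direction of tool y (deg), tool z down; prints delta in tool frame mm / rad
    o=arm.observe(); A=R.from_quat(o['orientation']); c,s_=np.cos(np.radians(yaw)),np.sin(np.radians(yaw))
    T=R.from_matrix(np.array([[-s_*-1*-1,c,0],[c,s_,0],[0,0,-1]]).T if False else np.column_stack([[-s_*-1*-1*-1,-c,0],[c,s_,0],[0,0,-1]]))
    print('pos',np.round(np.array(o['position'])*1000,1),'F',np.round(o['wrist_force'],1),'open',round(o['opening']*91.9,1),'t',o['time_s'])
    print('offset',(A.inv().apply(np.array([x,y,z])-o['position'])*1000).round(1),'rot',(A.inv()*T).as_rotvec().round(4))
E
python3 - <<'E'
import re
t=open('h.py').read()
i=t.index("    T=R.from_matrix("); j=t.index("\n",i)
t=t[:i]+"    T=R.from_matrix(np.column_stack([[s_,-c,0],[c,s_,0],[0,0,-1]]))"+t[j:]
open('h.py','w').write(t)
E
python3 - <<'E'
from h import *
A=R.from_quat(arm.observe()['orientation']); print(A.as_matrix().round(3))
c=viewer.get_calibration('wrist'); print(c, A.inv().apply(np.array(c['eye'])-arm.observe()['position']))
print((A.inv()*R.from_quat(c['orientation'])).as_matrix().round(3))
goto(.50,.10,.30,14); goto(.55,.016,.30,14)
E
```

```text
[[-0.901  0.435 -0.001]
 [ 0.435  0.901 -0.001]
 [-0.    -0.002 -1.   ]]
{'intrinsics': array([[431.05737844,   0.        , 313.23625284],
       [  0.        , 431.05737844, 249.71308728],
       [  0.        ,   0.        ,   1.        ]]), 'eye': array([0.21596874, 0.61731665, 0.38422348]), 'orientation': array([-0.11230617, -0.06940754,  0.52685671,  0.83963798])} [ 7.39384317e-02  7.37736417e-05 -1.70487730e-01]
[[-0.     0.965  0.262]
 [ 1.     0.     0.   ]
 [ 0.     0.262 -0.965]]Traceback (most recent call last):
  File "<stdin>", line 5, in <module>
  File "h.py", line 22, in goto
    T=R.from_matrix(np.column_stack([[s_,-c,0],[c,s_,0],[0,0,-1]]))
  File "scipy/spatial/transform/_rotation.pyx", line 1143, in scipy.spatial.transform._rotation.Rotation.from_matrix
ValueError: Non-positive determinant (left-handed or null coordinate frame) in rotation matrix 0: [[ 0.2419219   0.97029573  0.        ]
 [-0.97029573  0.2419219   0.        ]
 [ 0.          0.         -1.        ]].
```

```bash
sed -i 's/\[\[s_,-c,0\]/[[-s_,c,0]/' h.py; python3 - <<'E'
from h import *
goto(.52,.12,.23,14); goto(.552,.017,.20,14)
E
```

```text
pos [282.4 584.9 213.7] F [-0.5  0.8  0.6] open 92.0 t 0.1
offset [-416.1 -315.4  -15.7] rot [-1.400e-03  8.000e-04  8.767e-01]
pos [282.4 584.9 213.7] F [-0.5  0.8  0.6] open 92.0 t 0.1
offset [-489.7 -394.1   14.4] rot [-1.400e-03  8.000e-04  8.767e-01]
```

>>> drive_tool:
  deltas:
    - {"offset": [-35, -28, 0], "delta_rot": [0, 0, 0.06], "jaw": 60}
    - {"offset": [-70, -56, 0], "delta_rot": [0, 0, 0.13], "jaw": 60}
    - {"offset": [-105, -85, 0], "delta_rot": [0, 0, 0.2], "jaw": 60}
    - {"offset": [-140, -113, 0], "delta_rot": [0, 0, 0.27], "jaw": 60}
    - {"offset": [-175, -141, 0], "delta_rot": [0, 0, 0.34], "jaw": 60}
    - {"offset": [-210, -169, 0], "delta_rot": [0, 0, 0.41], "jaw": 60}
    - {"offset": [-245, -197, 0], "delta_rot": [0, 0, 0.48], "jaw": 60}
    - {"offset": [-280, -225, 0], "delta_rot": [0, 0, 0.55], "jaw": 60}
    - {"offset": [-315, -253, 0], "delta_rot": [0, 0, 0.62], "jaw": 60}
    - {"offset": [-350, -281, 0], "delta_rot": [0, 0, 0.69], "jaw": 60}
    - {"offset": [-385, -310, 0], "delta_rot": [0, 0, 0.76], "jaw": 60}
    - {"offset": [-420, -338, 5], "delta_rot": [0, 0, 0.83], "jaw": 60}
    - {"offset": [-455, -366, 10], "delta_rot": [0, 0, 0.877], "jaw": 60}
    - {"offset": [-490, -394, 14], "delta_rot": [0, 0, 0.877], "jaw": 60}
    - {"offset": [-490, -394, 14], "delta_rot": [0, 0, 0.877], "jaw": 60}
    - {"offset": [-490, -394, 14], "delta_rot": [0, 0, 0.877], "jaw": 60}

```text
time_s: 1.7
position: [0.5521, 0.016, 0.1999]
orientation: [0.617, 0.787, -0.001, -0.0]
wrist_force: [0.1, 0.4, -0.4]
opening: 0.652
```

```bash
python3 - <<'E'
from h import *
s=snap('wrist','w1'); goto(.552,.017,.20,14)
E
```

```text
pos [551.9  17.5 200. ] F [-0.5  1.1 -0.1] open 59.9 t 1.75
offset [-0.5  0.  -0. ] rot [-0.002   0.0006 -0.0003]
```

View pics/w1.png

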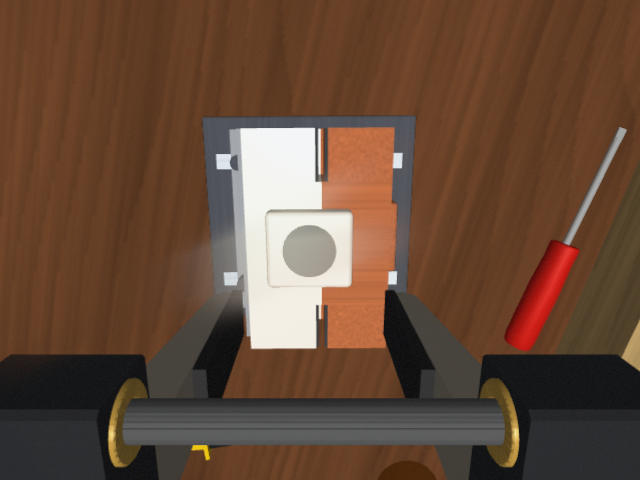

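The wrist view shows the pry slots: dark bands at about (321,155) for the +y end and (321,326) for the −y end. White half on the left, terracotta on the right.

```bash
python3 - <<'E'
from h import *
s=load('w1'); g=s['p'].astype(float); P=cloud(s)
for r in (140,160,320,335):
    print(r,[tuple(int(x) for x in s['p'][r,c]) for c in range(312,331)])
# left edge = white->dark, right edge = dark->terracotta by red channel
red=g[...,2]
def edges(r):
    b=cv2.resize(red[r:r+1,306:336].astype(np.float32),(300,1),interpolation=cv2.INTER_LINEAR)[0]
    d=np.where(b<100)[0]
    return 306+(d[0]+.5)/10-.5,306+(d[-1]+.5)/10-.5
for rs in (range(132,176,4),range(312,346,4)):
    for r in rs:
        a,b=edges(r); A=ray(s,a,r,.094);B=ray(s,b,r,.094); print(r,round(a,2),round(b,2),(A[:2]*1000).round(1),(B[:2]*1000).round(1),'w',round(np.linalg.norm(A-B)*1000,1))
# end faces of mould + cradle rect in wrist view
Z=P[...,2]
for n,lo,hi in(('tops',.09,.098),('cradle',.01,.018)):
    m=(Z>lo)&(Z<hi); m[350:]=0
    q=P[m]; r=cv2.minAreaRect((q[:,:2]*1000).astype(np.float32)); print(n,m.sum(),np.round(r[0],1),np.round(r[1],1),round(r[2],1),np.median(q[:,2]))
for u,v in((243,128),(393,128),(384,348),(251,348)): print('corner',(ray(s,u,v,.094)*1000).round(1))
for u,v in((203,117),(415,117)): print('cradle corner',(ray(s,u,v,.014)*1000).round(1))
E
```

```text
140 [(246, 245, 244), (246, 245, 244), (233, 232, 230), (106, 105, 104), (64, 62, 61), (104, 104, 103), (201, 201, 199), (241, 241, 242), (194, 207, 226), (65, 103, 180), (60, 96, 168), (41, 67, 121), (44, 54, 82), (69, 67, 68), (67, 65, 65), (68, 76, 102), (69, 102, 169), (68, 109, 189), (67, 108, 190)]
160 [(245, 245, 243), (245, 245, 244), (236, 236, 234), (149, 149, 146), (64, 65, 63), (104, 104, 103), (200, 202, 199), (239, 241, 242), (191, 207, 227), (69, 110, 193), (65, 105, 183), (46, 74, 130), (45, 55, 84), (69, 67, 68), (70, 69, 69), (69, 77, 103), (68, 102, 168), (69, 111, 192), (69, 109, 191)]
320 [(227, 238, 243), (228, 237, 243), (227, 237, 243), (212, 223, 229), (102, 103, 106), (66, 64, 64), (61, 64, 73), (45, 64, 95), (37, 62, 99), (39, 65, 103), (39, 64, 104), (35, 59, 98), (42, 53, 82), (69, 66, 67), (68, 67, 66), (68, 81, 119), (69, 112, 196), (70, 113, 197), (69, 112, 196)]
335 [(227, 237, 243), (227, 237, 243), (227, 237, 243), (215, 226, 232), (134, 140, 145), (67, 64, 65), (60, 63, 72), (42, 62, 93), (38, 63, 103), (40, 66, 107), (43, 70, 111), (37, 63, 105), 
[... 751 characters left out ...]
.2 -31.1] [572.2 -29.4] w 7.2
320 316.15 326.55 [565.9 -34. ] [572.9 -32.3] w 7.2
324 316.65 326.65 [567.  -36.9] [573.7 -35.2] w 7.0
328 316.55 326.55 [567.6 -39.9] [574.4 -38.2] w 7.0
332 316.65 326.35 [568.4 -42.8] [575.  -41.2] w 6.8
336 316.55 326.35 [569.1 -45.8] [575.8 -44.2] w 6.9
340 316.65 326.35 [569.9 -48.8] [576.5 -47.2] w 6.8
344 316.65 326.35 [570.7 -51.8] [577.3 -50.2] w 6.9
tops 24289 [553.9  18.4] [ 95.4 150.4] 14.1 0.09433182963993403
cradle 12400 [638.4  25.2] [360.8 196.8] 10.6 0.014374553280015578
corner [491.2  79.9  94. ]
corner [581.  101.9  94. ]
corner [617.7 -43.4  94. ]
corner [526.3 -66.   94. ]
cradle corner [446.2  78.2  14. ]
cradle corner [609.  118.2  14. ]
```

```bash
python3 - <<'E'
from h import *
goto(.447,-.331,.20,-27.5)
E
```

```text
pos [551.9  17.5 200. ] F [-0.5  1.1 -0.1] open 59.9 t 1.75
offset [-312.8 -186.     0.5] rot [-0.0017  0.0013  0.724 ]
```

>>> drive_tool:
  deltas:
    - {"offset": [-35, -21, 0], "delta_rot": [0, 0, 0.08], "jaw": 50}
    - {"offset": [-70, -42, 0], "delta_rot": [0, 0, 0.16], "jaw": 50}
    - {"offset": [-105, -62, 0], "delta_rot": [0, 0, 0.24], "jaw": 50}
    - {"offset": [-140, -83, 0], "delta_rot": [0, 0, 0.32], "jaw": 50}
    - {"offset": [-175, -104, 0], "delta_rot": [0, 0, 0.4], "jaw": 50}
    - {"offset": [-210, -125, 0], "delta_rot": [0, 0, 0.48], "jaw": 50}
    - {"offset": [-245, -145, 0], "delta_rot": [0, 0, 0.56], "jaw": 50}
    - {"offset": [-280, -166, 0], "delta_rot": [0, 0, 0.64], "jaw": 50}
    - {"offset": [-313, -186, 0], "delta_rot": [-0.002, 0.001, 0.724], "jaw": 50}
    - {"offset": [-313, -186, 0], "delta_rot": [-0.002, 0.001, 0.724], "jaw": 50}
    - {"offset": [-313, -186, 0], "delta_rot": [-0.002, 0.001, 0.724], "jaw": 50}

```text
time_s: 2.85
position: [0.4474, -0.3299, 0.2003]
orientation: [0.855, 0.519, 0.0, -0.0]
wrist_force: [1.2, -0.6, 0.0]
opening: 0.545
```

```bash
python3 - <<'E'
from h import *
s=snap('wrist','w2'); goto(.447,-.331,.20,-27.5)
P=cloud(s);Z=P[...,2]; hsv=cv2.cvtColor(s['p'],cv2.COLOR_BGR2HSV)
near=np.hypot(P[...,0]-.447,P[...,1]+.331)<.08
def rep(n,m):
    q=P[m]; r=cv2.minAreaRect((q[:,:2]*1000).astype(np.float32)); print(n,m.sum(),np.round(r[0],1),np.round(r[1],1),round(r[2],1),'z',np.median(q[:,2]).round(4))
rep('handle',near&(Z>.115)&(Z<.125)); 
ys=(hsv[...,0]>18)&(hsv[...,0]<35)&(hsv[...,1]>180)
rep('shoulder',near&ys&(Z>.06)&(Z<.07)); rep('stand',near&(Z>.055)&(Z<.0625)&~ys)
E
```

```text
pos [ 448.  -328.9  200.3] F [ 0.2  0.3 -0.2] open 49.5 t 2.9
offset [-2.3  0.1  0.2] rot [-0.0003 -0.0012  0.0035]
handle 1510 [ 443.8 -328.9] [24.7 23.7] 63.8 z 0.1202
shoulder 668 [ 443.7 -328.3] [49.4 33.1] 63.2 z 0.0663
stand 6561 [ 443.8 -329.1] [90.5 62.1] 63.3 z 0.0604
```

View pics/w2.png

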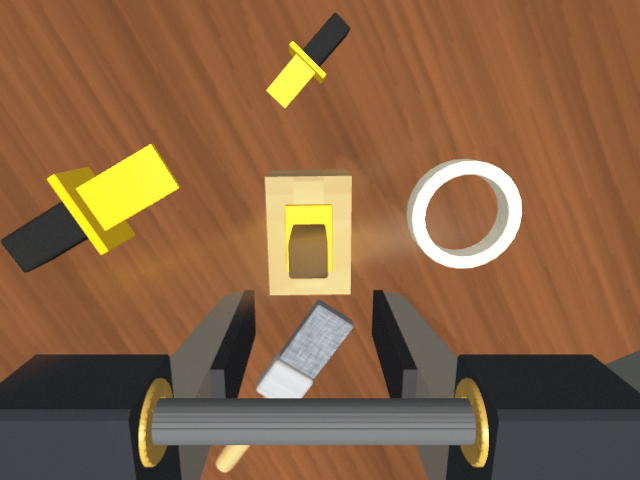

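The view shows the stand at (308,235) with the handle top at (308,252), centred between the open fingers. Both look-alikes are well clear of it. I'll re-measure now that the arm has settled.

```bash
python3 - <<'E'
from h import *
for k in range(2):
    s=snap('wrist','w3')
    P=cloud(s);Z=P[...,2]
    near=np.hypot(P[...,0]-.447,P[...,1]+.331)<.08
    for n,lo,hi in(('handle',.115,.125),('stand',.055,.0625)):
        q=P[near&(Z>lo)&(Z<hi)]; r=cv2.minAreaRect((q[:,:2]*1000).astype(np.float32)); print(n,np.round(r[0],1),np.round(r[1],1),round(r[2],1),'z',np.median(q[:,2]).round(4))
# wrist direct: handle top edges
goto(.4445,-.3295,.074,-26.7)
E
```

```text
handle [ 443.8 -328.6] [23.9 23.7] 62.9 z 0.1202
stand [ 443.8 -329. ] [90.3 62.2] 63.2 z 0.0603
handle [ 443.8 -328.6] [24.3 23.8] 63.0 z 0.1202
stand [ 443.8 -329.1] [90.5 62.2] 63.3 z 0.0603
pos [ 448.2 -328.7  200.3] F [ 0.5 -0.7  0.5] open 49.8 t 3.0
offset [ -2.5  -2.9 126.3] rot [-0.0001 -0.0011 -0.0096]
```

>>> drive_tool:
  deltas:
    - {"offset": [-2.3, -3.6, 20], "delta_rot": [0, -0.001, -0.01], "jaw": 60}
    - {"offset": [-2.3, -3.6, 45], "delta_rot": [0, -0.001, -0.01], "jaw": 60}
    - {"offset": [-2.3, -3.6, 70], "delta_rot": [0, -0.001, -0.01], "jaw": 60}
    - {"offset": [-2.3, -3.6, 95], "delta_rot": [0, -0.001, -0.01], "jaw": 60}
    - {"offset": [-2.3, -3.6, 115], "delta_rot": [0, -0.001, -0.01], "jaw": 60}
    - {"offset": [-2.3, -3.6, 126], "delta_rot": [0, -0.001, -0.01], "jaw": 60}
    - {"offset": [-2.3, -3.6, 126], "delta_rot": [0, -0.001, -0.01], "jaw": 60}
    - {"offset": [-2.3, -3.6, 126], "delta_rot": [0, -0.001, -0.01], "jaw": 60}
    - {"offset": [-2.3, -3.6, 126], "delta_rot": [0, -0.001, -0.01], "jaw": 60}

```text
time_s: 3.9
position: [0.4448, -0.3292, 0.0754]
orientation: [0.851, 0.525, 0.001, 0.001]
wrist_force: [-0.2, -0.4, -0.1]
opening: 0.654
```

```bash
python3 - <<'E'
from h import *
goto(.4439,-.329,.074,-26.7)
E
```

```text
pos [ 444.8 -329.2   75.4] F [-0.2 -0.4 -0.1] open 60.1 t 3.9
offset [-0.2 -0.9  1.4] rot [ 0.0019 -0.0002  0.0008]
```

>>> drive_tool:
  deltas:
    - {"offset": [0, -1, 1.4], "jaw": 40}
    - {"offset": [0, -1, 1.4], "jaw": 20}
    - {"offset": [0, -1, 1.4], "jaw": 15}
    - {"offset": [0, -1, 1.4], "jaw": 15}
    - {"offset": [0, -1, 1.4], "jaw": 15}
    - {"offset": [0, -1, 1.4], "jaw": 15}
    - {"offset": [0, -1, 1.4], "jaw": 15}
    - {"offset": [0, -1, 1.4], "jaw": 15}
  squeeze: 45

```text
validation failed for argument at $.de...
```

```bash
python3 - <<'E'
from h import *
goto(.4439,-.329,.074,-26.7)
E
```

```text
pos [ 444.8 -329.2   75.4] F [-0.2 -0.4 -0.1] open 60.1 t 3.9
offset [-0.2 -0.9  1.4] rot [ 0.0019 -0.0002  0.0008]
```

The call was refused, presumably because delta_rot is required in each row.

>>> drive_tool:
  deltas:
    - {"offset": [0, -1, 1.4], "delta_rot": [0, 0, 0], "jaw": 40}
    - {"offset": [0, -1, 1.4], "delta_rot": [0, 0, 0], "jaw": 20}
    - {"offset": [0, -1, 1.4], "delta_rot": [0, 0, 0], "jaw": 15}
    - {"offset": [0, -1, 1.4], "delta_rot": [0, 0, 0], "jaw": 15}
    - {"offset": [0, -1, 1.4], "delta_rot": [0, 0, 0], "jaw": 15}
    - {"offset": [0, -1, 1.4], "delta_rot": [0, 0, 0], "jaw": 15}
    - {"offset": [0, -1, 1.4], "delta_rot": [0, 0, 0], "jaw": 15}
  squeeze: 45

```text
time_s: 4.6
position: [0.444, -0.3288, 0.0741]
orientation: [0.851, 0.525, 0.001, 0.001]
wrist_force: [-0.3, 0.6, 0.2]
opening: 0.259
```

```bash
python3 - <<'E'
from h import *
goto(.4439,-.329,.074,-26.7)
E
```

```text
pos [ 444.  -328.8   74.1] F [-0.3  0.6  0.2] open 23.8 t 4.6
offset [-0.2 -0.   0.1] rot [ 0.002  -0.0003  0.0008]
```

>>> drive_tool:
  deltas:
    - {"offset": [0, 0, -10], "delta_rot": [0, 0, 0], "jaw": 15}
    - {"offset": [0, 0, -30], "delta_rot": [0, 0, 0], "jaw": 15}
    - {"offset": [0, 0, -55], "delta_rot": [0, 0, 0], "jaw": 15}
    - {"offset": [0, 0, -80], "delta_rot": [0, 0, 0], "jaw": 15}
    - {"offset": [0, 0, -105], "delta_rot": [0, 0, 0], "jaw": 15}
    - {"offset": [0, 0, -125], "delta_rot": [0, 0, 0], "jaw": 15}
    - {"offset": [0, 0, -125], "delta_rot": [0, 0, 0], "jaw": 15}

```text
time_s: 5.3
position: [0.4451, -0.3298, 0.202]
orientation: [0.851, 0.525, 0.002, 0.003]
wrist_force: [-0.2, 0.7, -1.7]
opening: 0.256
```

```bash
python3 - <<'E'
from h import *
goto(.5707,-.0379,.19,14.15)
E
```

```text
pos [ 445.1 -329.8  202. ] F [-0.2  0.7 -1.7] open 23.5 t 5.3
offset [317.3 -18.8  12. ] rot [ 0.0073  0.0021 -0.7123]
```

>>> drive_tool:
  deltas:
    - {"offset": [32, -2, 0], "delta_rot": [0, 0, -0.07], "jaw": 15}
    - {"offset": [64, -4, 0], "delta_rot": [0, 0, -0.14], "jaw": 15}
    - {"offset": [96, -6, 0], "delta_rot": [0, 0, -0.21], "jaw": 15}
    - {"offset": [128, -8, 0], "delta_rot": [0, 0, -0.29], "jaw": 15}
    - {"offset": [160, -10, 0], "delta_rot": [0, 0, -0.36], "jaw": 15}
    - {"offset": [192, -12, 0], "delta_rot": [0, 0, -0.43], "jaw": 15}
    - {"offset": [224, -14, 0], "delta_rot": [0, 0, -0.5], "jaw": 15}
    - {"offset": [256, -16, 2], "delta_rot": [0, 0, -0.57], "jaw": 15}
    - {"offset": [288, -18, 6], "delta_rot": [0, 0, -0.64], "jaw": 15}
    - {"offset": [317, -19, 12], "delta_rot": [0.005, 0.002, -0.712], "jaw": 15}
    - {"offset": [317, -19, 12], "delta_rot": [0.005, 0.002, -0.712], "jaw": 15}
    - {"offset": [317, -19, 12], "delta_rot": [0.005, 0.002, -0.712], "jaw": 15}
    - {"offset": [317, -19, 12], "delta_rot": [0.005, 0.002, -0.712], "jaw": 15}

```text
time_s: 6.6
position: [0.5701, -0.0393, 0.1896]
orientation: [0.615, 0.788, -0.0, 0.001]
wrist_force: [0.5, -0.6, -0.9]
opening: 0.259
```

```bash
python3 - <<'E'
from h import *
s=snap('wrist','w4'); sc=snap('scene','s1'); goto(.5707,-.0379,.19,14.15)
a=cv2.resize(s['p'][60:420,200:440],(480,720)[::1],interpolation=cv2.INTER_CUBIC)[:590]
b=cv2.resize(sc['p'][180:290,270:375],(315,330),interpolation=cv2.INTER_CUBIC)
c=np.zeros((590,800,3),np.uint8); c[:,:480]=a; c[:330,482:797]=b; cv2.imwrite('pics/c2.png',c)
E
```

```text
pos [570.2 -39.5 190.1] F [-0.3 -1.3 -0.3] open 24.3 t 6.7
offset [1.4 0.9 0.1] rot [ 0.0019  0.0014 -0.0025]
```

View pics/c2.png

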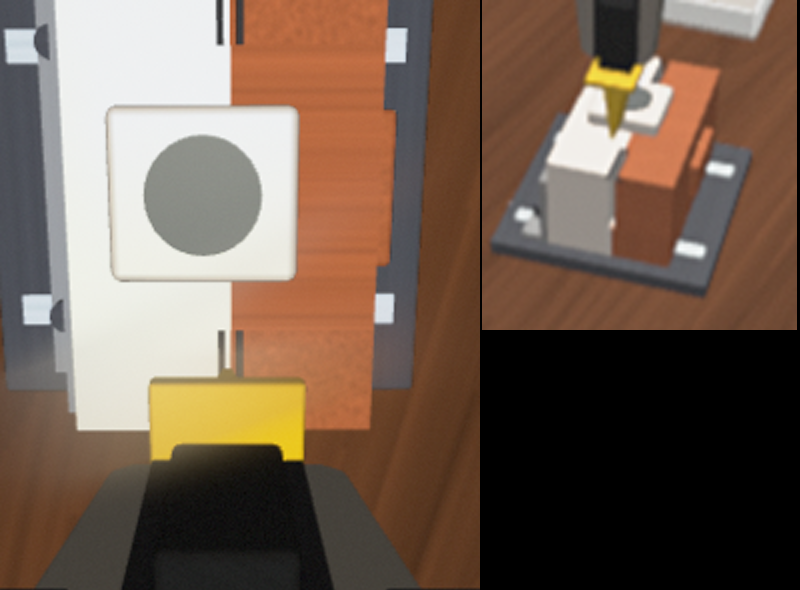

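The wrist crop shows the shoulder centred at column 227 and the slot at 230, so the wedge is about 1 mm short to +x. That agrees with the pose reading (0.9 mm). I'll lower the tip into the mouth now.

>>> drive_tool:
  deltas:
    - {"offset": [1.4, 0.9, 5], "delta_rot": [0.002, 0.001, -0.002], "jaw": 15}
    - {"offset": [1.4, 0.9, 14], "delta_rot": [0.002, 0.001, -0.002], "jaw": 15}
    - {"offset": [1.4, 0.9, 22], "delta_rot": [0.002, 0.001, -0.002], "jaw": 15}
    - {"offset": [1.4, 0.9, 27], "delta_rot": [0.002, 0.001, -0.002], "jaw": 15}
    - {"offset": [1.4, 0.9, 30], "delta_rot": [0.002, 0.001, -0.002], "jaw": 15}
    - {"offset": [1.4, 0.9, 33], "delta_rot": [0.002, 0.001, -0.002], "jaw": 15}
    - {"offset": [1.4, 0.9, 35], "delta_rot": [0.002, 0.001, -0.002], "jaw": 15}
    - {"offset": [1.4, 0.9, 36.5], "delta_rot": [0.002, 0.001, -0.002], "jaw": 15}
    - {"offset": [1.4, 0.9, 36.5], "delta_rot": [0.002, 0.001, -0.002], "jaw": 15}

```text
time_s: 7.6
position: [0.5707, -0.0379, 0.1535]
orientation: [0.615, 0.789, -0.0, 0.0]
wrist_force: [-0.5, -0.5, -0.5]
opening: 0.258
```

```bash
cat >> h.py <<'E'
EX=np.array([np.cos(np.radians(14.15)),np.sin(np.radians(14.15))]); EY=np.array([-EX[1],EX[0]])
def st(right=True):
    o=arm.observe(); p=np.array(o['position'])*1000; F=np.array(o['wrist_force']); A=R.from_quat(o['orientation'])
    tip=p+A.apply([0,0,64])
    print('t',round(o['time_s'],2),'tcp',p.round(1),'tip x',(tip[:2]@EX-544.1).round(2),'y',(tip[:2]@EY+117.8).round(1),'depth',(94-tip[2]).round(1),'Fx',(F[:2]@EX).round(1),'Fy',(F[:2]@EY).round(1),'Fz',F[2].round(1),'M',np.round(o['wrist_torque'],2),'open',round(o['opening']*91.9,1))
E
python3 -c "
from h import *
st();goto(.5707,-.0379,.15,14.15)"
```

```text
t 7.6 tcp [570.7 -37.9 153.5] tip x 0.04 y -58.5 depth 4.5 Fx -0.6 Fy -0.4 Fz -0.5 M [-0.05  0.11 -0.04] open 23.7
pos [570.7 -37.9 153.5] F [-0.5 -0.5 -0.5] open 23.7 t 7.6
offset [ 0.1 -0.   3.5] rot [-0.0002  0.0004 -0.0005]
```

>>> drive_tool:
  deltas:
    - {"offset": [0, 0, 1.3], "delta_rot": [0, 0, 0], "jaw": 15}
    - {"offset": [0, 0, 2.6], "delta_rot": [0, 0, 0], "jaw": 15}
    - {"offset": [0, 0, 3.9], "delta_rot": [0, 0, 0], "jaw": 15}
    - {"offset": [0, 0.15, 5.2], "delta_rot": [0, 0, 0], "jaw": 15}
    - {"offset": [0, 0.35, 6.5], "delta_rot": [0, 0, 0], "jaw": 15}
    - {"offset": [0, 0.55, 7.8], "delta_rot": [0, 0, 0], "jaw": 15}

```text
time_s: 8.2
position: [0.5714, -0.0379, 0.1462]
orientation: [0.615, 0.789, -0.0, 0.0]
wrist_force: [-2.5, 0.4, 6.4]
opening: 0.262
```

```bash
python3 -c "
from h import *
st();goto(.5707,-.0379,.15,14.15)"
```

```text
t 8.2 tcp [571.4 -37.9 146.2] tip x 0.74 y -58.7 depth 11.8 Fx -2.3 Fy 1.0 Fz 6.4 M [-0.1   0.6   0.02] open 24.0
pos [571.4 -37.9 146.2] F [-2.5  0.4  6.4] open 24.0 t 8.2
offset [ 0.2 -0.7 -3.8] rot [ 0.0001  0.0004 -0.0005]
```

>>> drive_tool:
  deltas:
    - {"offset": [0, 0, 1.3], "delta_rot": [0, 0, 0], "jaw": 15}
    - {"offset": [0, 0.15, 2.6], "delta_rot": [0, 0, 0], "jaw": 15}
    - {"offset": [0, 0.3, 3.9], "delta_rot": [0, 0, 0], "jaw": 15}
    - {"offset": [0, 0.5, 5.2], "delta_rot": [0, 0, 0], "jaw": 15}
    - {"offset": [0, 0.6, 6.2], "delta_rot": [0, 0, 0], "jaw": 15}

```text
time_s: 8.7
position: [0.5722, -0.0384, 0.1413]
orientation: [0.615, 0.789, 0.0, 0.0]
wrist_force: [-4.0, -0.6, 11.1]
opening: 0.259
```

```bash
python3 -c "
from h import *
st()
s=snap('wrist','w5')"
```

```text
t 8.7 tcp [572.2 -38.4 141.3] tip x 1.41 y -59.3 depth 16.7 Fx -4.0 Fy 0.4 Fz 11.1 M [-0.26  1.01  0.08] open 23.8
```

>>> drive_tool:
  deltas:
    - {"offset": [0, -0.2, -3], "delta_rot": [0, 0, 0], "jaw": 15}
    - {"offset": [0, -0.2, -10], "delta_rot": [0, 0, 0], "jaw": 15}
    - {"offset": [0, -0.2, -22], "delta_rot": [0, 0, 0], "jaw": 15}
    - {"offset": [0, -0.2, -36], "delta_rot": [0, 0, 0], "jaw": 15}
    - {"offset": [0, -0.2, -49], "delta_rot": [0, 0, 0], "jaw": 15}
    - {"offset": [0, -0.2, -49], "delta_rot": [0, 0, 0], "jaw": 15}

```text
time_s: 9.35
position: [0.5736, -0.0385, 0.1929]
orientation: [0.615, 0.789, 0.002, 0.002]
wrist_force: [0.5, 0.6, -1.9]
opening: 0.26
```

```bash
python3 -c "
from h import *
st();goto(.5421,.0755,.190,14.15)"
```

```text
t 9.35 tcp [573.6 -38.5 192.9] tip x 2.98 y -59.8 depth -34.9 Fx 0.7 Fy 0.4 Fz -1.9 M [-0.06 -0.01 -0.04] open 23.9
pos [573.6 -38.5 192.9] F [ 0.5  0.6 -1.9] open 23.9 t 9.35
offset [118.2  -2.7   2.7] rot [ 0.0052  0.0013 -0.0007]
```

>>> drive_tool:
  deltas:
    - {"offset": [25, -1, 0], "delta_rot": [0, 0, 0], "jaw": 15}
    - {"offset": [55, -2, 0], "delta_rot": [0.002, 0, 0], "jaw": 15}
    - {"offset": [85, -2.7, 0], "delta_rot": [0.005, 0.001, 0], "jaw": 15}
    - {"offset": [110, -2.7, 2.7], "delta_rot": [0.005, 0.001, 0], "jaw": 15}
    - {"offset": [118.2, -2.7, 2.7], "delta_rot": [0.005, 0.001, 0], "jaw": 15}
    - {"offset": [118.2, -2.7, 2.7], "delta_rot": [0.005, 0.001, 0], "jaw": 15}
    - {"offset": [118.2, -2.7, 2.7], "delta_rot": [0.005, 0.001, 0], "jaw": 15}
    - {"offset": [118.2, -2.7, 2.7], "delta_rot": [0.005, 0.001, 0], "jaw": 15}

```text
time_s: 10.15
position: [0.5426, 0.0737, 0.1902]
orientation: [0.616, 0.788, -0.0, 0.001]
wrist_force: [-0.7, -0.7, -0.7]
opening: 0.257
```

```bash
cat >> h.py <<'E'
def gaps(f):
    s=snap('wrist',f); red=s['p'][...,2].astype(np.float32); P=cloud(s)
    for nm,y in(('L',70),('L',64),('L',58),('L',42),('R',-42),('R',-52),('R',-60),('R',-70)):
        xs=np.arange(-20,40,.1); W=np.column_stack([np.outer(xs+544.1,EX)+(y-117.8)*EY,np.full(len(xs),94)])/1000
        u,v=proj(s,W); b=cv2.remap(red,u.astype(np.float32)[None],v.astype(np.float32)[None],cv2.INTER_LINEAR)[0]
        d=xs[(b<115)&(np.abs(xs-3)<12)]; print(nm,y,'mouth',d[0].round(1) if len(d) else None,d[-1].round(1) if len(d) else None,end=' | ')
    print()
E
python3 -c "
from h import *
st();gaps('w6');goto(.5421,.0755,.190,14.15)"
```

```text
t 10.15 tcp [542.6  73.7 190.2] tip x 0.06 y 56.5 depth -32.2 Fx -0.8 Fy -0.5 Fz -0.7 M [-0.   -0.01 -0.01] open 23.6
L 70 mouth None None | L 64 mouth None None | L 58 mouth None None | L 42 mouth None None | R -42 mouth -9.0 14.9 | R -52 mouth -9.0 14.9 | R -60 mouth -9.0 14.9 | R -70 mouth None None | 
pos [542.6  73.8 190.1] F [ 0.3 -0.5 -0.9] open 23.9 t 10.2
offset [ 1.7 -0.   0.1] rot [ 0.0004  0.0009 -0.0032]
```

>>> drive_tool:
  deltas:
    - {"offset": [1.7, 0, 5], "delta_rot": [0, 0.001, -0.003], "jaw": 15}
    - {"offset": [1.7, 0, 14], "delta_rot": [0, 0.001, -0.003], "jaw": 15}
    - {"offset": [1.7, 0, 22], "delta_rot": [0, 0.001, -0.003], "jaw": 15}
    - {"offset": [1.7, 0, 28], "delta_rot": [0, 0.001, -0.003], "jaw": 15}
    - {"offset": [1.7, 0, 32], "delta_rot": [0, 0.001, -0.003], "jaw": 15}
    - {"offset": [1.7, 0, 35], "delta_rot": [0, 0.001, -0.003], "jaw": 15}
    - {"offset": [1.7, 0, 36.5], "delta_rot": [0, 0.001, -0.003], "jaw": 15}
    - {"offset": [1.7, 0, 37.5], "delta_rot": [0, 0.001, -0.003], "jaw": 15}
    - {"offset": [1.7, 0, 37.5], "delta_rot": [0, 0.001, -0.003], "jaw": 15}

```text
time_s: 11.1
position: [0.5422, 0.0755, 0.1527]
orientation: [0.615, 0.789, 0.0, 0.0]
wrist_force: [-1.0, 0.3, -0.9]
opening: 0.26
```

```bash
python3 -c "
from h import *
st();goto(.5421,.0755,.190,14.15)"
```

```text
t 11.1 tcp [542.2  75.5 152.7] tip x 0.15 y 58.4 depth 5.3 Fx -0.9 Fy 0.6 Fz -0.9 M [-0.05  0.02 -0.03] open 23.9
pos [542.2  75.5 152.7] F [-1.   0.3 -0.9] open 23.9 t 11.1
offset [  0.1  -0.1 -37.3] rot [ 0.0006 -0.0002 -0.0001]
```

>>> drive_tool:
  deltas:
    - {"offset": [0, 0, 1.3], "delta_rot": [0, 0, 0], "jaw": 15}
    - {"offset": [0, 0, 2.6], "delta_rot": [0, 0, 0], "jaw": 15}
    - {"offset": [0, 0, 3.9], "delta_rot": [0, 0, 0], "jaw": 15}
    - {"offset": [0, 0.15, 5.2], "delta_rot": [0, 0, 0], "jaw": 15}
    - {"offset": [0, 0.3, 6.5], "delta_rot": [0, 0, 0], "jaw": 15}
    - {"offset": [0, 0.5, 7.8], "delta_rot": [0, 0, 0], "jaw": 15}
    - {"offset": [0, 0.7, 9.1], "delta_rot": [0, 0, 0], "jaw": 15}
    - {"offset": [0, 0.9, 10.4], "delta_rot": [0, 0, 0], "jaw": 15}

```text
time_s: 11.9
position: [0.5431, 0.0756, 0.1432]
orientation: [0.615, 0.789, 0.0, -0.0]
wrist_force: [-3.1, -0.6, 9.5]
opening: 0.259
```

```bash
python3 -c "
from h import *
st()"
```

```text
t 11.9 tcp [543.1  75.6 143.2] tip x 1.01 y 58.3 depth 14.8 Fx -3.1 Fy 0.2 Fz 9.5 M [-0.31  1.09  0.04] open 23.8
```

>>> drive_tool:
  deltas:
    - {"offset": [0, 0.1, 1.6], "delta_rot": [0, 0, 0], "jaw": 15}
    - {"offset": [0, 0.2, 2.9], "delta_rot": [0, 0, 0], "jaw": 15}
    - {"offset": [0, 0.4, 4.2], "delta_rot": [0, 0, 0], "jaw": 15}
    - {"offset": [0, 0.6, 5.5], "delta_rot": [0, 0, 0], "jaw": 15}
    - {"offset": [0, 0.75, 6.8], "delta_rot": [0, 0, 0], "jaw": 15}
    - {"offset": [0, 0.95, 8.1], "delta_rot": [0, 0, 0], "jaw": 15}
    - {"offset": [0, 1.1, 9.4], "delta_rot": [0, 0, 0], "jaw": 15}
    - {"offset": [0, 1.3, 10.5], "delta_rot": [0, 0, 0], "jaw": 15}

```text
time_s: 12.7
position: [0.5444, 0.0759, 0.1339]
orientation: [0.615, 0.789, 0.001, -0.0]
wrist_force: [-4.3, -0.4, 11.4]
opening: 0.258
```

```bash
python3 -c "
from h import *
st()"
```

```text
t 12.7 tcp [544.4  75.9 133.9] tip x 2.33 y 58.4 depth 24.1 Fx -4.3 Fy 0.6 Fz 11.4 M [-0.23  1.17 -0.03] open 23.7
```

>>> drive_tool:
  deltas:
    - {"offset": [0, -0.5, -4], "delta_rot": [0, 0, 0], "jaw": 15}
    - {"offset": [0, -0.5, -12], "delta_rot": [0, 0, 0], "jaw": 15}
    - {"offset": [0, -0.5, -26], "delta_rot": [0, 0, 0], "jaw": 15}
    - {"offset": [0, -0.5, -42], "delta_rot": [0, 0, 0], "jaw": 15}
    - {"offset": [0, -0.5, -56], "delta_rot": [0, 0, 0], "jaw": 15}
    - {"offset": [0, -0.5, -57], "delta_rot": [0, 0, 0], "jaw": 15}

```text
time_s: 13.3
position: [0.5453, 0.0759, 0.1935]
orientation: [0.615, 0.789, 0.002, 0.001]
wrist_force: [0.6, 0.0, -0.5]
opening: 0.257
```

```bash
python3 -c "
from h import *
st();goto(.5719,-.0376,.190,14.15)"
```

```text
t 13.3 tcp [545.3  75.9 193.5] tip x 3.52 y 58.2 depth -35.5 Fx 0.6 Fy -0.1 Fz -0.5 M [-0.08  0.02  0.05] open 23.6
pos [545.3  75.9 193.5] F [ 0.6  0.  -0.5] open 23.6 t 13.3
offset [-116.6   -1.9    3.3] rot [ 0.0048 -0.0015 -0.0005]
```

>>> drive_tool:
  deltas:
    - {"offset": [-25, -1, 0], "delta_rot": [0, 0, 0], "jaw": 15}
    - {"offset": [-55, -1.5, 0], "delta_rot": [0.002, 0, 0], "jaw": 15}
    - {"offset": [-85, -1.9, 0], "delta_rot": [0.005, -0.001, 0], "jaw": 15}
    - {"offset": [-110, -1.9, 2], "delta_rot": [0.005, -0.001, 0], "jaw": 15}
    - {"offset": [-116.6, -1.9, 4], "delta_rot": [0.005, -0.001, 0], "jaw": 15}
    - {"offset": [-116.6, -1.9, 10], "delta_rot": [0.005, -0.001, 0], "jaw": 15}
    - {"offset": [-116.6, -1.9, 18], "delta_rot": [0.005, -0.001, 0], "jaw": 15}
    - {"offset": [-116.6, -1.9, 22], "delta_rot": [0.005, -0.001, 0], "jaw": 15}
    - {"offset": [-116.6, -1.9, 22], "delta_rot": [0.005, -0.001, 0], "jaw": 15}
    - {"offset": [-116.6, -1.9, 22], "delta_rot": [0.005, -0.001, 0], "jaw": 15}

```text
time_s: 14.3
position: [0.5719, -0.0367, 0.1711]
orientation: [0.614, 0.789, 0.0, -0.0]
wrist_force: [-0.2, 0.1, 0.4]
opening: 0.257
```

```bash
python3 -c "
from h import *
s=snap('scene','s2')
st();goto(.5719,-.0376,.153,14.15)
cv2.imwrite('pics/c3.png',cv2.resize(s['p'][180:290,265:380],(690,660)[0:2],interpolation=cv2.INTER_CUBIC)[60:])"
```

```text
t 14.35 tcp [572.1 -36.9 171.3] tip x 1.62 y -57.8 depth -13.3 Fx -0.5 Fy -0.6 Fz -0.7 M [-0.11  0.04 -0.02] open 23.7
pos [572.1 -36.9 171.3] F [-0.3 -0.7 -0.7] open 23.7 t 14.35
offset [-0.6 -0.4 18.3] rot [-0.0001 -0.0006  0.0005]
```

View pics/c3.png

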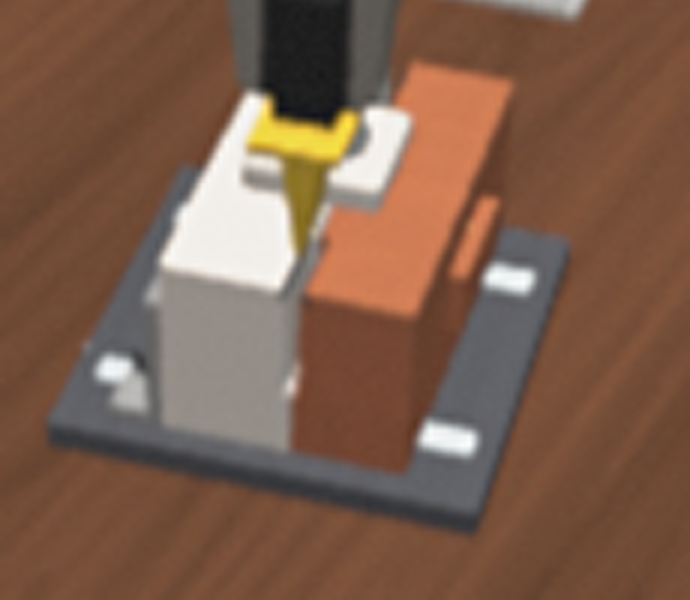

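The tip sits over the right-hand slot at about (302,245) in the crop, and the halves are visibly apart. Going on down.

>>> drive_tool:
  deltas:
    - {"offset": [-0.6, -0.4, 5], "delta_rot": [0, 0, 0], "jaw": 15}
    - {"offset": [-0.6, -0.4, 12], "delta_rot": [0, 0, 0], "jaw": 15}
    - {"offset": [-0.6, -0.4, 18], "delta_rot": [0, 0, 0], "jaw": 15}
    - {"offset": [-0.6, -0.4, 22], "delta_rot": [0, 0, 0], "jaw": 15}
    - {"offset": [-0.6, -0.4, 25], "delta_rot": [0, 0, 0], "jaw": 15}
    - {"offset": [-0.6, -0.4, 26], "delta_rot": [0, 0, 0], "jaw": 15}
    - {"offset": [-0.6, -0.4, 26], "delta_rot": [0, 0, 0], "jaw": 15}

```text
time_s: 15.05
position: [0.5716, -0.0377, 0.1452]
orientation: [0.615, 0.789, -0.0, -0.0]
wrist_force: [-0.6, -0.7, -1.2]
opening: 0.258
```

```bash
python3 -c "
from h import *
st()"
```

```text
t 15.05 tcp [571.6 -37.7 145.2] tip x 0.94 y -58.5 depth 12.8 Fx -0.8 Fy -0.6 Fz -1.2 M [-0.09  0.16 -0.02] open 23.7
```

>>> drive_tool:
  deltas:
    - {"offset": [0, 0.2, 1.4], "delta_rot": [0, 0, 0], "jaw": 15}
    - {"offset": [0, 0.2, 2.8], "delta_rot": [0, 0, 0], "jaw": 15}
    - {"offset": [0, 0.3, 4.2], "delta_rot": [0, 0, 0], "jaw": 15}
    - {"offset": [0, 0.4, 5.6], "delta_rot": [0, 0, 0], "jaw": 15}
    - {"offset": [0, 0.6, 7.0], "delta_rot": [0, 0, 0], "jaw": 15}
    - {"offset": [0, 0.8, 8.4], "delta_rot": [0, 0, 0], "jaw": 15}
    - {"offset": [0, 1.0, 9.8], "delta_rot": [0, 0, 0], "jaw": 15}
    - {"offset": [0, 1.2, 11.2], "delta_rot": [0, 0, 0], "jaw": 15}

```text
time_s: 15.85
position: [0.573, -0.038, 0.1353]
orientation: [0.615, 0.789, 0.0, -0.0]
wrist_force: [-4.4, 0.1, 10.9]
opening: 0.258
```

```bash
python3 -c "
from h import *
st()"
```

```text
t 15.85 tcp [573.  -38.  135.3] tip x 2.28 y -59.1 depth 22.7 Fx -4.3 Fy 1.1 Fz 10.9 M [-0.32  1.24  0.  ] open 23.7
```

>>> drive_tool:
  deltas:
    - {"offset": [0, 0.1, 1.6], "delta_rot": [0, 0, 0], "jaw": 15}
    - {"offset": [0, 0.2, 2.9], "delta_rot": [0, 0, 0], "jaw": 15}
    - {"offset": [0, 0.4, 4.2], "delta_rot": [0, 0, 0], "jaw": 15}
    - {"offset": [0, 0.6, 5.5], "delta_rot": [0, 0, 0], "jaw": 15}
    - {"offset": [0, 0.75, 6.8], "delta_rot": [0, 0, 0], "jaw": 15}
    - {"offset": [0, 0.95, 8.1], "delta_rot": [0, 0, 0], "jaw": 15}
    - {"offset": [0, 1.1, 9.4], "delta_rot": [0, 0, 0], "jaw": 15}
    - {"offset": [0, 1.3, 10.6], "delta_rot": [0, 0, 0], "jaw": 15}
    - {"offset": [0, 1.4, 11.2], "delta_rot": [0, 0, 0], "jaw": 15}

```text
time_s: 16.75
position: [0.5746, -0.0385, 0.1255]
orientation: [0.615, 0.789, 0.0, 0.0]
wrist_force: [-4.0, -1.8, 9.7]
opening: 0.255
```

```bash
python3 -c "
from h import *
st()"
```

```text
t 16.75 tcp [574.6 -38.5 125.5] tip x 3.65 y -60.0 depth 32.5 Fx -4.3 Fy -0.8 Fz 9.7 M [-0.46  1.27  0.08] open 23.5
```

>>> drive_tool:
  deltas:
    - {"offset": [0, 0, 1.4], "delta_rot": [0, 0, 0], "jaw": 15}
    - {"offset": [0, 0.1, 1.7], "delta_rot": [0, 0, 0], "jaw": 15}

```text
time_s: 16.95
position: [0.5747, -0.0387, 0.125]
orientation: [0.615, 0.789, 0.0, 0.0]
wrist_force: [-3.7, -0.5, 8.6]
opening: 0.259
```

```bash
python3 -c "
from h import *
st()"
```

```text
t 16.95 tcp [574.7 -38.7 125. ] tip x 3.75 y -60.2 depth 33.0 Fx -3.7 Fy 0.4 Fz 8.6 M [-0.08  1.14 -0.01] open 23.8
```

>>> drive_tool:
  deltas:
    - {"offset": [0, -0.5, -4], "delta_rot": [0, 0, 0], "jaw": 15}
    - {"offset": [0, -0.5, -12], "delta_rot": [0, 0, 0], "jaw": 15}
    - {"offset": [0, -0.5, -26], "delta_rot": [0, 0, 0], "jaw": 15}
    - {"offset": [0, -0.5, -42], "delta_rot": [0, 0, 0], "jaw": 15}
    - {"offset": [0, -0.5, -58], "delta_rot": [0, 0, 0], "jaw": 15}
    - {"offset": [0, -0.5, -65], "delta_rot": [0, 0, 0], "jaw": 15}
    - {"offset": [0, -0.5, -65], "delta_rot": [0, 0, 0], "jaw": 15}

```text
time_s: 17.65
position: [0.5751, -0.0388, 0.1916]
orientation: [0.615, 0.789, 0.001, 0.001]
wrist_force: [-0.0, 0.3, -1.2]
opening: 0.259
```

```bash
python3 -c "
from h import *
st();goto(.5442,.0760,.190,14.15)"
```

```text
t 17.65 tcp [575.1 -38.8 191.6] tip x 4.26 y -60.4 depth -33.6 Fx 0.0 Fy 0.3 Fz -1.2 M [-0.12  0.02 -0.02] open 23.8
pos [575.1 -38.8 191.6] F [-0.   0.3 -1.2] open 23.8 t 17.65
offset [118.9  -1.9   1.5] rot [0.0038 0.0001 0.    ]
```

>>> drive_tool:
  deltas:
    - {"offset": [25, -1, 0], "delta_rot": [0, 0, 0], "jaw": 15}
    - {"offset": [55, -1.5, 0], "delta_rot": [0.002, 0, 0], "jaw": 15}
    - {"offset": [85, -1.9, 0], "delta_rot": [0.004, 0, 0], "jaw": 15}
    - {"offset": [112, -1.9, 2], "delta_rot": [0.004, 0, 0], "jaw": 15}
    - {"offset": [119, -1.9, 4], "delta_rot": [0.004, 0, 0], "jaw": 15}
    - {"offset": [119, -1.9, 10], "delta_rot": [0.004, 0, 0], "jaw": 15}
    - {"offset": [119, -1.9, 18], "delta_rot": [0.004, 0, 0], "jaw": 15}
    - {"offset": [119, -1.9, 22], "delta_rot": [0.004, 0, 0], "jaw": 15}
    - {"offset": [119, -1.9, 22], "delta_rot": [0.004, 0, 0], "jaw": 15}
    - {"offset": [119, -1.9, 22], "delta_rot": [0.004, 0, 0], "jaw": 15}

```text
time_s: 18.65
position: [0.5444, 0.0751, 0.1694]
orientation: [0.615, 0.788, -0.0, 0.0]
wrist_force: [-0.4, 0.5, -1.3]
opening: 0.258
```

```bash
python3 -c "
from h import *
st();goto(.5442,.0760,.170,14.15)"
```

```text
t 18.65 tcp [544.4  75.1 169.4] tip x 2.11 y 57.5 depth -11.4 Fx -0.3 Fy 0.6 Fz -1.3 M [-0.05 -0.01 -0.02] open 23.7
pos [544.4  75.1 169.4] F [-0.4  0.5 -1.3] open 23.7 t 18.65
offset [ 0.9  0.  -0.6] rot [-0.0005  0.0004 -0.0015]
```

Next: down to about 19 mm, still free, then slowly on.

>>> drive_tool:
  deltas:
    - {"offset": [0.9, 0, 5], "delta_rot": [0, 0, -0.001], "jaw": 15}
    - {"offset": [0.9, 0, 12], "delta_rot": [0, 0, -0.001], "jaw": 15}
    - {"offset": [0.9, 0, 18], "delta_rot": [0, 0, -0.001], "jaw": 15}
    - {"offset": [0.9, 0, 24], "delta_rot": [0, 0, -0.001], "jaw": 15}
    - {"offset": [0.9, 0, 28], "delta_rot": [0, 0, -0.001], "jaw": 15}
    - {"offset": [0.9, 0, 30.5], "delta_rot": [0, 0, -0.001], "jaw": 15}
    - {"offset": [0.9, 0, 31.5], "delta_rot": [0, 0, -0.001], "jaw": 15}

```text
time_s: 19.35
position: [0.544, 0.0759, 0.1378]
orientation: [0.615, 0.789, -0.001, -0.0]
wrist_force: [-2.3, -0.3, 2.4]
opening: 0.264
```

```bash
python3 -c "
from h import *
st()"
```

```text
t 19.35 tcp [544.   75.9 137.8] tip x 1.85 y 58.4 depth 20.2 Fx -2.3 Fy 0.3 Fz 2.4 M [-0.12  0.47  0.05] open 24.3
```

>>> drive_tool:
  deltas:
    - {"offset": [0, 0.1, 1.5], "delta_rot": [0, 0, 0], "jaw": 15}
    - {"offset": [0, 0.2, 2.8], "delta_rot": [0, 0, 0], "jaw": 15}
    - {"offset": [0, 0.4, 4.1], "delta_rot": [0, 0, 0], "jaw": 15}
    - {"offset": [0, 0.6, 5.4], "delta_rot": [0, 0, 0], "jaw": 15}
    - {"offset": [0, 0.75, 6.7], "delta_rot": [0, 0, 0], "jaw": 15}
    - {"offset": [0, 0.95, 8.0], "delta_rot": [0, 0, 0], "jaw": 15}

```text
time_s: 19.95
position: [0.5449, 0.076, 0.1308]
orientation: [0.615, 0.789, -0.0, -0.0]
wrist_force: [-4.3, -1.2, 8.3]
opening: 0.262
```

```bash
python3 -c "
from h import *
st()"
```

```text
t 19.95 tcp [544.9  76.  130.8] tip x 2.74 y 58.3 depth 27.2 Fx -4.4 Fy -0.1 Fz 8.3 M [-0.32  1.08  0.07] open 24.1
```

>>> drive_tool:
  deltas:
    - {"offset": [0, 0.1, 1.6], "delta_rot": [0, 0, 0], "jaw": 15}
    - {"offset": [0, 0.2, 2.9], "delta_rot": [0, 0, 0], "jaw": 15}
    - {"offset": [0, 0.4, 4.2], "delta_rot": [0, 0, 0], "jaw": 15}
    - {"offset": [0, 0.6, 5.5], "delta_rot": [0, 0, 0], "jaw": 15}
    - {"offset": [0, 0.8, 6.7], "delta_rot": [0, 0, 0], "jaw": 15}
    - {"offset": [0, 0.9, 7.2], "delta_rot": [0, 0, 0], "jaw": 15}

```text
time_s: 20.55
position: [0.5457, 0.0761, 0.1247]
orientation: [0.615, 0.789, -0.0, -0.001]
wrist_force: [-3.3, -0.4, 9.1]
opening: 0.26
```

```bash
python3 -c "
from h import *
st()"
```

```text
t 20.55 tcp [545.7  76.1 124.7] tip x 3.61 y 58.2 depth 33.3 Fx -3.3 Fy 0.5 Fz 9.1 M [-0.25  1.17  0.02] open 23.9
```

>>> drive_tool:
  deltas:
    - {"offset": [0, -0.5, -4], "delta_rot": [0, 0, 0], "jaw": 15}
    - {"offset": [0, -0.5, -12], "delta_rot": [0, 0, 0], "jaw": 15}
    - {"offset": [0, -0.5, -26], "delta_rot": [0, 0, 0], "jaw": 15}
    - {"offset": [0, -0.5, -42], "delta_rot": [0, 0, 0], "jaw": 15}
    - {"offset": [0, -0.5, -60], "delta_rot": [0, 0, 0], "jaw": 15}
    - {"offset": [0, -0.5, -78], "delta_rot": [0, 0, 0], "jaw": 15}
    - {"offset": [-20, -0.5, -82], "delta_rot": [0, 0, 0], "jaw": 15}
    - {"offset": [-55, -1, -82], "delta_rot": [0, 0, 0], "jaw": 15}
    - {"offset": [-90, -2, -82], "delta_rot": [0, 0, 0], "jaw": 15}
    - {"offset": [-125, -3, -82], "delta_rot": [0, 0, 0], "jaw": 15}
    - {"offset": [-155, -3.5, -82], "delta_rot": [0, 0, 0], "jaw": 15}
    - {"offset": [-170, -3.5, -82], "delta_rot": [0, 0, 0], "jaw": 15}
    - {"offset": [-170, -3.5, -82], "delta_rot": [0, 0, 0], "jaw": 15}
    - {"offset": [-170, -3.5, -82], "delta_rot": [0, 0, 0], "jaw": 15}

```text
time_s: 21.95
position: [0.5839, -0.0881, 0.2067]
orientation: [0.614, 0.789, 0.0, -0.001]
wrist_force: [1.2, 1.2, -1.2]
opening: 0.262
```

```bash
python3 - <<'E'
from h import *
st(); gaps('w7')
s=load('w7'); cv2.imwrite('pics/c4.png',cv2.resize(s['p'][:300,180:480],(600,600),interpolation=cv2.INTER_CUBIC))
goto(.444,-.3288,.20,-26.7)
E
```

```text
t 21.95 tcp [583.9 -88.1 206.7] tip x 0.46 y -110.3 depth -48.7 Fx 1.4 Fy 0.9 Fz -1.2 M [-0.04  0.05  0.02] open 24.1
L 70 mouth -9.0 14.9 | L 64 mouth -9.0 14.9 | L 58 mouth -9.0 14.9 | L 42 mouth -9.0 14.9 | R -42 mouth 0.5 9.0 | R -52 mouth -3.6 9.4 | R -60 mouth -3.6 9.4 | R -70 mouth -3.6 9.3 | 
pos [583.8 -87.5 206.6] F [ 0.1 -0.4 -0.6] open 24.0 t 22.0
offset [-199.5 -194.9    6.5] rot [-0.0016 -0.0014  0.7147]
```

View pics/c4.png

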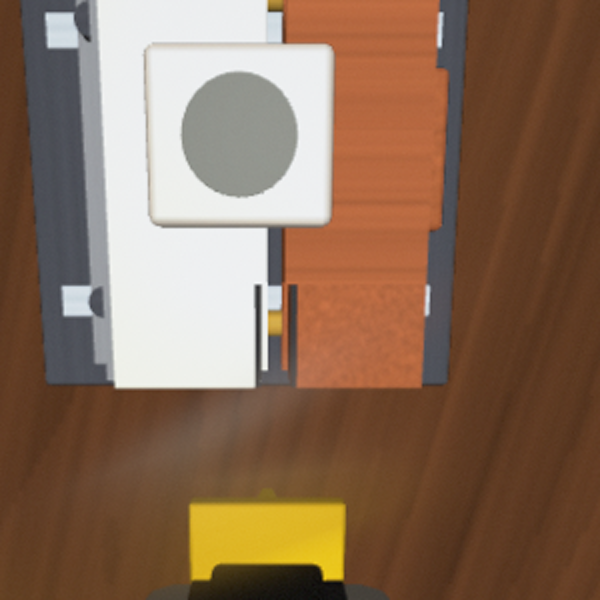

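```bash
cat >> h.py <<'E'
def prof(f,y,ch=2,lo=-12,hi=22):
    s=load(f); xs=np.arange(lo,hi,.1); W=np.column_stack([np.outer(xs+544.1,EX)+(y-117.8)*EY,np.full(len(xs),94)])/1000
    u,v=proj(s,W); b=cv2.remap(s['p'],u.astype(np.float32)[None],v.astype(np.float32)[None],cv2.INTER_LINEAR)[0].astype(float); return xs,b
def edge2(f,y):
    xs,b=prof(f,y); B,Rr=b[:,0],b[:,2]
    w=b[:,0]>170; lw=xs[np.where(np.diff(w[:150].astype(int))==-1)[0]] # blue drops: end of white top
    sat=(Rr>150)&(B<110); t=xs[np.where(np.diff(sat.astype(int))==1)[0]]
    return lw.round(1),t.round(1)
E
python3 - <<'E'
from h import *
for f in('w1','w7'):
    for y in(55,33,29,-29,-33,-45,-55,-65):
        print(f,y,*edge2(f,y))
E
```

```text
w1 55 [-4.2 -0.8] [-0.5  4. ]
w1 33 [-0.] [0.4]
w1 29 [-0.] [0.3]
w1 -29 [-0.] [17.9]
w1 -33 [-0.2] [0.1]
w1 -45 [-4.3 -0.8] [-0.4  4.1]
w1 -55 [-4.2] [4.1]
w1 -65 [-4.2] [4.1]
w7 55 [] []
w7 33 [] [5.6]
w7 29 [] [5.7]
w7 -29 [-0.] [5.8]
w7 -33 [-0.] [5.8]
w7 -45 [-4.2] [4.7 5.1 9.8]
w7 -55 [-4.   0.1] [0.3 9.8]
w7 -65 [-4.   0.1] [4.9 9.9]
```

The crop shows the right slot open; the left slot is out of frame. The seam edges give about 5.7 mm at the right and 5.3 mm at the left: even, but short of 7 mm. I'll make one more shallow pass at each end, guided by these measurements.

```bash
python3 -c "
from h import *
goto(.5735,-.0372,.170,14.15)"
```

```text
pos [583.8 -87.5 206.6] F [ 0.1 -0.4 -0.6] open 24.0 t 22.0
offset [51.2  2.4 36.7] rot [-0.001  -0.0018  0.0017]
```

>>> drive_tool:
  deltas:
    - {"offset": [25, 1.5, 0], "delta_rot": [0, 0, 0], "jaw": 15}
    - {"offset": [45, 2.4, 8], "delta_rot": [-0.001, -0.001, 0.001], "jaw": 15}
    - {"offset": [51, 2.4, 20], "delta_rot": [-0.001, -0.002, 0.002], "jaw": 15}
    - {"offset": [51, 2.4, 32], "delta_rot": [-0.001, -0.002, 0.002], "jaw": 15}
    - {"offset": [51, 2.4, 37], "delta_rot": [-0.001, -0.002, 0.002], "jaw": 15}
    - {"offset": [51, 2.4, 37], "delta_rot": [-0.001, -0.002, 0.002], "jaw": 15}
    - {"offset": [51, 2.4, 37], "delta_rot": [-0.001, -0.002, 0.002], "jaw": 15}

```text
time_s: 22.7
position: [0.5737, -0.0385, 0.1697]
orientation: [0.615, 0.788, -0.0, 0.0]
wrist_force: [-0.7, 0.4, -0.7]
opening: 0.259
```

```bash
python3 -c "
from h import *
st();goto(.5735,-.0372,.170,14.15)"
```

```text
t 22.7 tcp [573.7 -38.5 169.7] tip x 2.82 y -59.8 depth -11.7 Fx -0.6 Fy 0.6 Fz -0.7 M [-0.04  0.11  0.03] open 23.8
pos [573.7 -38.5 169.7] F [-0.7  0.4 -0.7] open 23.8 t 22.7
offset [ 1.3  0.1 -0.3] rot [-0.0002  0.0008 -0.0017]
```

>>> drive_tool:
  deltas:
    - {"offset": [1.2, 0, 5], "delta_rot": [0, 0, -0.001], "jaw": 15}
    - {"offset": [1.2, 0, 12], "delta_rot": [0, 0, -0.001], "jaw": 15}
    - {"offset": [1.2, 0, 20], "delta_rot": [0, 0, -0.001], "jaw": 15}
    - {"offset": [1.2, 0, 27], "delta_rot": [0, 0, -0.001], "jaw": 15}
    - {"offset": [1.2, 0, 32], "delta_rot": [0, 0, -0.001], "jaw": 15}
    - {"offset": [1.2, 0, 35], "delta_rot": [0, 0, -0.001], "jaw": 15}
    - {"offset": [1.2, 0, 36.5], "delta_rot": [0, 0, -0.001], "jaw": 15}
    - {"offset": [1.2, 0, 36.5], "delta_rot": [0, 0, -0.001], "jaw": 15}

```text
time_s: 23.5
position: [0.5734, -0.0374, 0.133]
orientation: [0.615, 0.789, -0.0, 0.0]
wrist_force: [-0.3, 0.1, -1.5]
opening: 0.261
```

```bash
python3 -c "
from h import *
st()"
```

```text
t 23.5 tcp [573.4 -37.4 133. ] tip x 2.76 y -58.7 depth 25.0 Fx -0.2 Fy 0.2 Fz -1.5 M [ 0.01 -0.    0.01] open 24.0
```

>>> drive_tool:
  deltas:
    - {"offset": [0, 0, 1.3], "delta_rot": [0, 0, 0], "jaw": 15}
    - {"offset": [0, 0.1, 2.6], "delta_rot": [0, 0, 0], "jaw": 15}
    - {"offset": [0, 0.1, 3.9], "delta_rot": [0, 0, 0], "jaw": 15}
    - {"offset": [0, 0.2, 5.2], "delta_rot": [0, 0, 0], "jaw": 15}
    - {"offset": [0, 0.3, 6.5], "delta_rot": [0, 0, 0], "jaw": 15}
    - {"offset": [0, 0.5, 7.8], "delta_rot": [0, 0, 0], "jaw": 15}
    - {"offset": [0, 0.7, 9.1], "delta_rot": [0, 0, 0], "jaw": 15}

```text
time_s: 24.2
position: [0.5744, -0.0375, 0.1249]
orientation: [0.615, 0.789, -0.0, 0.0]
wrist_force: [-2.2, -0.6, 9.7]
opening: 0.258
```

```bash
python3 -c "
from h import *
st()"
```

```text
t 24.2 tcp [574.4 -37.5 124.9] tip x 3.72 y -59.0 depth 33.1 Fx -2.3 Fy -0.1 Fz 9.7 M [-0.06  0.77 -0.02] open 23.8
```

>>> drive_tool:
  deltas:
    - {"offset": [0, 0.1, 1.6], "delta_rot": [0, 0, 0], "jaw": 15}
    - {"offset": [0, 0.2, 2.9], "delta_rot": [0, 0, 0], "jaw": 15}
    - {"offset": [0, 0.4, 4.2], "delta_rot": [0, 0, 0], "jaw": 15}
    - {"offset": [0, 0.5, 4.7], "delta_rot": [0, 0, 0], "jaw": 15}

```text
time_s: 24.6
position: [0.575, -0.0378, 0.1213]
orientation: [0.615, 0.788, -0.0, 0.0]
wrist_force: [-3.8, -0.6, 10.4]
opening: 0.257
```

```bash
python3 -c "
from h import *
st()
s=snap('scene','s3');goto(.5735,-.0372,.190,14.15)"
```

```text
t 24.6 tcp [575.  -37.8 121.3] tip x 4.2 y -59.5 depth 36.7 Fx -3.9 Fy 0.3 Fz 10.4 M [-0.17  0.85 -0.02] open 23.6
pos [575.  -37.8 121.3] F [-2.3 -0.3  9.6] open 23.7 t 24.65
offset [  0.9  -1.3 -68.7] rot [ 0.0005  0.0007 -0.001 ]
```

Retract, then view from further −y and higher so that both ends are in frame.

>>> drive_tool:
  deltas:
    - {"offset": [0, -0.5, -4], "delta_rot": [0, 0, 0], "jaw": 15}
    - {"offset": [0, -0.5, -12], "delta_rot": [0, 0, 0], "jaw": 15}
    - {"offset": [0, -0.5, -28], "delta_rot": [0, 0, 0], "jaw": 15}
    - {"offset": [0, -0.5, -50], "delta_rot": [0, 0, 0], "jaw": 15}
    - {"offset": [-8, -1, -80], "delta_rot": [0, 0, 0], "jaw": 15}
    - {"offset": [-28, -2, -110], "delta_rot": [0, 0, 0], "jaw": 15}
    - {"offset": [-45, -3, -140], "delta_rot": [0, 0, 0], "jaw": 15}
    - {"offset": [-55, -3, -155], "delta_rot": [0, 0, 0], "jaw": 15}
    - {"offset": [-55, -3, -155], "delta_rot": [0, 0, 0], "jaw": 15}
    - {"offset": [-55, -3, -155], "delta_rot": [0, 0, 0], "jaw": 15}

```text
time_s: 25.65
position: [0.5848, -0.0913, 0.2758]
orientation: [0.615, 0.788, -0.0, -0.0]
wrist_force: [-0.2, 1.1, -1.1]
opening: 0.262
```

```bash
python3 - <<'E'
from h import *
st(); s=snap('wrist','w8')
for y in(70,65,60,55,50,33,29,-29,-33,-50,-55,-60,-65):
    u,v=proj(s,np.r_[544.1*EX+(y-117.8)*EY,94]/1000); print(y,round(float(u)),round(float(v)),*edge2('w8',y))
goto(.5446,.0761,.190,14.15)
E
```

```text
t 25.65 tcp [584.8 -91.3 275.8] tip x 0.61 y -113.7 depth -117.8 Fx 0.1 Fy 1.1 Fz -1.1 M [-0.02  0.05 -0.03] open 24.1
70 313 -25 [] []
65 313 -17 [] []
60 313 -9 [] []
55 313 -2 [] []
50 313 6 [-3.9 -0. ] [4.7 9.5]
33 313 32 [] [5.1 5.6]
29 313 37 [] [5.6]
-29 313 119 [0.3] [6.2]
-33 313 124 [0.3] [6.2]
-50 313 146 [-3.9] [ 6.1 10.3]
-55 313 153 [-3.9  0.4] [ 0.8 10.4]
-60 313 159 [-3.9  0.4] [ 5.7 10.4]
-65 313 165 [-3.9  0.4] [ 5.7 10.6]
pos [584.5 -90.7 275. ] F [-0.4  0.4 -1.2] open 23.7 t 25.7
offset [171.4   2.2  85.1] rot [-0.0016 -0.0006 -0.0001]
```

```bash
python3 - <<'E'
from h import *
for f in('w4','w5','w6','w7','w8'):
    s=load(f); P=cloud(s); hsv=cv2.cvtColor(s['p'],cv2.COLOR_BGR2HSV)
    ys=(hsv[...,0]>18)&(hsv[...,0]<35)&(hsv[...,1]>150)&(s['d']<.23)&(s['d']>.1); ys[:180]=0
    vv,uu=np.where(ys); 
    # depth median in camera axes -> tool frame
    K=s['K']; d=s['d'][ys]; pc=np.stack([(uu-K[0,2])/K[0,0]*d,-(vv-K[1,2])/K[1,1]*d,-d],-1)
    M=np.array([[0,.965,.262],[1,0,0],[0,.262,-.965]]); t=(pc@M.T)*1000+[73.9,.1,-170.5]
    print(f,ys.sum(),'rows',vv.min(),vv.max(),'cols',uu.min(),uu.max(),'tool z med',np.median(t[:,2]).round(1),'x',t[:,0].min().round(1),t[:,0].max().round(1),'y',np.median(t[:,1]).round(1))
E
```

```text
w4 2379 rows 250 290 cols 275 352 tool z med 7.7 x 7.4 25.2 y 1.7
w5 2085 rows 251 290 cols 276 352 tool z med 7.6 x 7.2 25.3 y 3.9
w6 481 rows 262 290 cols 316 352 tool z med 7.7 x 7.4 19.8 y 13.0
w7 3201 rows 249 303 cols 274 352 tool z med 7.6 x 6.3 25.3 y -1.3
w8 2816 rows 249 290 cols 274 352 tool z med 7.7 x 7.0 25.3 y -0.0
```

>>> drive_tool:
  deltas:
    - {"offset": [30, 0.5, 5], "delta_rot": [0, 0, 0], "jaw": 15}
    - {"offset": [70, 1, 30], "delta_rot": [0, 0, 0], "jaw": 15}
    - {"offset": [110, 1.5, 60], "delta_rot": [-0.001, 0, 0], "jaw": 15}
    - {"offset": [145, 2.2, 78], "delta_rot": [-0.002, 0, 0], "jaw": 15}
    - {"offset": [168, 2.2, 88], "delta_rot": [-0.002, -0.001, 0], "jaw": 15}
    - {"offset": [171.4, 2.2, 98], "delta_rot": [-0.002, -0.001, 0], "jaw": 15}
    - {"offset": [171.4, 2.2, 105], "delta_rot": [-0.002, -0.001, 0], "jaw": 15}
    - {"offset": [171.4, 2.2, 105], "delta_rot": [-0.002, -0.001, 0], "jaw": 15}
    - {"offset": [171.4, 2.2, 105], "delta_rot": [-0.002, -0.001, 0], "jaw": 15}

```text
time_s: 26.6
position: [0.545, 0.0744, 0.1703]
orientation: [0.616, 0.788, -0.0, 0.001]
wrist_force: [-0.3, 0.0, -0.4]
opening: 0.258
```

```bash
python3 -c "
from h import *
st();goto(.5446,.0761,.170,14.15)"
```

```text
t 26.6 tcp [545.   74.4 170.3] tip x 2.55 y 56.7 depth -12.3 Fx -0.2 Fy 0.1 Fz -0.4 M [-0.03  0.07 -0.03] open 23.7
pos [545.   74.4 170.3] F [-0.3  0.  -0.4] open 23.7 t 26.6
offset [1.7 0.1 0.3] rot [ 0.0004  0.0011 -0.0026]
```

>>> drive_tool:
  deltas:
    - {"offset": [1.7, 0, 5], "delta_rot": [0, 0.001, -0.002], "jaw": 15}
    - {"offset": [1.7, 0, 12], "delta_rot": [0, 0.001, -0.002], "jaw": 15}
    - {"offset": [1.7, 0, 20], "delta_rot": [0, 0.001, -0.002], "jaw": 15}
    - {"offset": [1.7, 0, 27], "delta_rot": [0, 0.001, -0.002], "jaw": 15}
    - {"offset": [1.7, 0, 32], "delta_rot": [0, 0.001, -0.002], "jaw": 15}
    - {"offset": [1.7, 0, 34.5], "delta_rot": [0, 0.001, -0.002], "jaw": 15}
    - {"offset": [1.7, 0, 35.5], "delta_rot": [0, 0.001, -0.002], "jaw": 15}
    - {"offset": [1.7, 0, 36.8], "delta_rot": [0, 0.001, -0.002], "jaw": 15}
    - {"offset": [1.7, 0, 38.1], "delta_rot": [0, 0.001, -0.002], "jaw": 15}
    - {"offset": [1.7, 0, 39.4], "delta_rot": [0, 0.001, -0.002], "jaw": 15}

```text
time_s: 27.6
position: [0.5448, 0.0761, 0.131]
orientation: [0.615, 0.789, 0.0, 0.0]
wrist_force: [0.7, 0.1, -0.1]
opening: 0.256
```

```bash
python3 -c "
from h import *
st()"
```

```text
t 27.6 tcp [544.8  76.1 131. ] tip x 2.85 y 58.4 depth 27.0 Fx 0.7 Fy -0.1 Fz -0.1 M [ 0.04 -0.04 -0.03] open 23.5
```

>>> drive_tool:
  deltas:
    - {"offset": [0, 0.1, 1.3], "delta_rot": [0, 0, 0], "jaw": 15}
    - {"offset": [0, 0.2, 2.6], "delta_rot": [0, 0, 0], "jaw": 15}
    - {"offset": [0, 0.3, 3.9], "delta_rot": [0, 0, 0], "jaw": 15}
    - {"offset": [0, 0.45, 5.2], "delta_rot": [0, 0, 0], "jaw": 15}
    - {"offset": [0, 0.6, 6.5], "delta_rot": [0, 0, 0], "jaw": 15}
    - {"offset": [0, 0.8, 7.8], "delta_rot": [0, 0, 0], "jaw": 15}
    - {"offset": [0, 1.0, 9.1], "delta_rot": [0, 0, 0], "jaw": 15}
    - {"offset": [0, 1.15, 10.4], "delta_rot": [0, 0, 0], "jaw": 15}

```text
time_s: 28.4
position: [0.546, 0.0763, 0.1216]
orientation: [0.615, 0.789, 0.001, 0.0]
wrist_force: [-3.8, -1.3, 11.2]
opening: 0.26
```

```bash
python3 -c "
from h import *
st()"
```

```text
t 28.4 tcp [546.   76.3 121.6] tip x 4.08 y 58.3 depth 36.4 Fx -4.0 Fy -0.3 Fz 11.2 M [-0.21  1.    0.05] open 23.9
```

>>> drive_tool:
  deltas:
    - {"offset": [0, 0.1, 1.6], "delta_rot": [0, 0, 0], "jaw": 15}
    - {"offset": [0, 0.2, 2.2], "delta_rot": [0, 0, 0], "jaw": 15}
    - {"offset": [0, 0.2, 2.2], "delta_rot": [0, 0, 0], "jaw": 15}
    - {"offset": [0, 0.2, 1], "delta_rot": [0, 0, 0], "jaw": 15}
    - {"offset": [0, 0.2, -1], "delta_rot": [0, 0, 0], "jaw": 15}
    - {"offset": [0, 0.2, -1], "delta_rot": [0, 0, 0], "jaw": 15}

```text
time_s: 29.0
position: [0.5459, 0.0763, 0.1223]
orientation: [0.615, 0.789, 0.0, 0.0]
wrist_force: [0.2, 0.2, -3.1]
opening: 0.255
```

```bash
python3 -c "
from h import *
st()"
```

```text
t 29.0 tcp [545.9  76.3 122.3] tip x 3.97 y 58.4 depth 35.7 Fx 0.3 Fy 0.1 Fz -3.1 M [-0.07  0.   -0.04] open 23.4
```

>>> drive_tool:
  deltas:
    - {"offset": [0, 0, -3], "delta_rot": [0, 0, 0], "jaw": 15}
    - {"offset": [0, 0, -10], "delta_rot": [0, 0, 0], "jaw": 15}
    - {"offset": [0, 0, -25], "delta_rot": [0, 0, 0], "jaw": 15}
    - {"offset": [0, 0, -45], "delta_rot": [0, 0, 0], "jaw": 15}
    - {"offset": [-5, 0, -75], "delta_rot": [0, 0, 0], "jaw": 15}
    - {"offset": [-30, -1, -110], "delta_rot": [0, 0, 0], "jaw": 15}
    - {"offset": [-65, -2, -140], "delta_rot": [0, 0, 0], "jaw": 15}
    - {"offset": [-100, -3, -155], "delta_rot": [0, 0, 0], "jaw": 15}
    - {"offset": [-120, -3, -160], "delta_rot": [0, 0, 0], "jaw": 15}
    - {"offset": [-120, -3, -160], "delta_rot": [0, 0, 0], "jaw": 15}
    - {"offset": [-120, -3, -160], "delta_rot": [0, 0, 0], "jaw": 15}

```text
time_s: 30.1
position: [0.5719, -0.0406, 0.2825]
orientation: [0.615, 0.788, 0.001, -0.0]
wrist_force: [-0.7, 0.1, -0.8]
opening: 0.253
```

```bash
cat > m.py <<'E'
from h import *
import sys
f=sys.argv[1]; st(); s=snap('wrist',f)
for y in(68,64,60,56,52,48,33,29,-29,-33,-48,-52,-56,-60,-64):
    u,v=proj(s,np.r_[544.1*EX+(y-117.8)*EY,94]/1000); a,b=edge2(f,y); w=(b[-1]-a[0]) if len(a) and len(b) else 0
    print(y,round(float(v)),a,b,'w',round(w,1),'g',round(w-(8.3 if abs(y)>36 else .3),1))
E
python3 m.py w9
```

```text
t 30.1 tcp [571.9 -40.6 282.5] tip x 0.62 y -61.3 depth -124.5 Fx -0.6 Fy 0.3 Fz -0.8 M [0.   0.05 0.01] open 23.3
68 58 [-4.] [10.7] w 14.7 g 6.4
64 64 [-4. -0.] [ 5.8 10.7] w 14.7 g 6.4
60 70 [-4. -0.] [ 5.9 10.8] w 14.8 g 6.5
56 75 [-4.   0.1] [ 5.8 10.7] w 14.7 g 6.4
52 81 [-4.   0.1] [ 0.8 10.6] w 14.6 g 6.3
48 86 [-4. -0.] [ 0.4 10.6] w 14.6 g 6.3
33 106 [0.1] [6.4] w 6.3 g 6.0
29 112 [0.1] [6.5] w 6.4 g 6.1
-29 185 [0.1] [6.] w 5.9 g 5.6
-33 190 [0.6] [6.] w 5.4 g 5.1
-48 208 [-3.6  0.4] [ 7. 10.] w 13.6 g 5.3
-52 212 [-3.6  0.4] [ 5.6 10.1] w 13.7 g 5.4
-56 217 [-3.7  0.4] [ 5.6 10.2] w 13.9 g 5.6
-60 222 [-3.8  0.4] [ 5.5 10.2] w 14.0 g 5.7
-64 226 [-3.8 -0.1] [ 6.7 10.1] w 13.9 g 5.6
```

```bash
python3 -c "
from h import *
goto(.5736,-.0372,.139,14.15)"
```

```text
pos [571.8 -39.6 282.1] F [-0.3  0.4 -0.7] open 23.7 t 30.15
offset [  1.7   2.4 143.1] rot [-0.0001 -0.0013  0.0006]
```

>>> drive_tool:
  deltas:
    - {"offset": [1.7, 2.4, 20], "delta_rot": [0, -0.001, 0], "jaw": 15}
    - {"offset": [1.7, 2.4, 50], "delta_rot": [0, -0.001, 0], "jaw": 15}
    - {"offset": [1.7, 2.4, 80], "delta_rot": [0, -0.001, 0], "jaw": 15}
    - {"offset": [1.7, 2.4, 105], "delta_rot": [0, -0.001, 0], "jaw": 15}
    - {"offset": [1.7, 2.4, 114], "delta_rot": [0, -0.001, 0], "jaw": 15}
    - {"offset": [1.7, 2.4, 114], "delta_rot": [0, -0.001, 0], "jaw": 15}
    - {"offset": [1.7, 2.4, 114], "delta_rot": [0, -0.001, 0], "jaw": 15}

```text
time_s: 30.85
position: [0.5743, -0.0366, 0.1689]
orientation: [0.614, 0.789, 0.0, 0.0]
wrist_force: [0.2, -0.5, -0.4]
opening: 0.26
```

```bash
python3 -c "
from h import *
st();goto(.5736,-.0372,.132,14.15)"
```

```text
t 30.85 tcp [574.3 -36.6 168.9] tip x 3.9 y -58.1 depth -10.9 Fx 0.1 Fy -0.5 Fz -0.4 M [-0.06  0.06 -0.01] open 23.9
pos [574.3 -36.6 168.9] F [ 0.2 -0.5 -0.4] open 23.9 t 30.85
offset [-0.4 -0.9 36.9] rot [ 0.0011 -0.0002  0.0015]
```

>>> drive_tool:
  deltas:
    - {"offset": [-0.4, -0.9, 4], "delta_rot": [0.001, 0, 0.001], "jaw": 15}
    - {"offset": [-0.4, -0.9, 12], "delta_rot": [0.001, 0, 0.001], "jaw": 15}
    - {"offset": [-0.4, -0.9, 20], "delta_rot": [0.001, 0, 0.001], "jaw": 15}
    - {"offset": [-0.4, -0.9, 27], "delta_rot": [0.001, 0, 0.001], "jaw": 15}
    - {"offset": [-0.4, -0.9, 32], "delta_rot": [0.001, 0, 0.001], "jaw": 15}
    - {"offset": [-0.4, -0.9, 35], "delta_rot": [0.001, 0, 0.001], "jaw": 15}
    - {"offset": [-0.4, -0.9, 36.5], "delta_rot": [0.001, 0, 0.001], "jaw": 15}
    - {"offset": [-0.4, -0.9, 37.8], "delta_rot": [0.001, 0, 0.001], "jaw": 15}

```text
time_s: 31.65
position: [0.5737, -0.0373, 0.1311]
orientation: [0.614, 0.789, 0.0, -0.0]
wrist_force: [0.4, 0.7, -2.0]
opening: 0.253
```

```bash
python3 -c "
from h import *
st()"
```

```text
t 31.65 tcp [573.7 -37.3 131.1] tip x 3.04 y -58.6 depth 26.9 Fx 0.6 Fy 0.6 Fz -2.0 M [-0.05  0.04 -0.03] open 23.3
```

Now down 13.5 mm more, to about 40 mm.

>>> drive_tool:
  deltas:
    - {"offset": [0, 0.1, 1.3], "delta_rot": [0, 0, 0], "jaw": 15}
    - {"offset": [0, 0.1, 2.6], "delta_rot": [0, 0, 0], "jaw": 15}
    - {"offset": [0, 0.2, 3.9], "delta_rot": [0, 0, 0], "jaw": 15}
    - {"offset": [0, 0.3, 5.2], "delta_rot": [0, 0, 0], "jaw": 15}
    - {"offset": [0, 0.5, 6.5], "delta_rot": [0, 0, 0], "jaw": 15}
    - {"offset": [0, 0.7, 7.8], "delta_rot": [0, 0, 0], "jaw": 15}
    - {"offset": [0, 0.85, 9.1], "delta_rot": [0, 0, 0], "jaw": 15}
    - {"offset": [0, 1.0, 10.4], "delta_rot": [0, 0, 0], "jaw": 15}

```text
time_s: 32.45
position: [0.5748, -0.0373, 0.1215]
orientation: [0.615, 0.789, 0.0, 0.0]
wrist_force: [-3.5, 1.0, 9.2]
opening: 0.257
```

```bash
python3 -c "
from h import *
st()"
```

```text
t 32.45 tcp [574.8 -37.3 121.5] tip x 4.21 y -58.9 depth 36.5 Fx -3.2 Fy 1.8 Fz 9.2 M [-0.09  0.84  0.05] open 23.6
```

>>> drive_tool:
  deltas:
    - {"offset": [0, 0.1, 1.6], "delta_rot": [0, 0, 0], "jaw": 15}
    - {"offset": [0, 0.2, 2.9], "delta_rot": [0, 0, 0], "jaw": 15}
    - {"offset": [0, 0.4, 4.2], "delta_rot": [0, 0, 0], "jaw": 15}
    - {"offset": [0, 0.5, 4.9], "delta_rot": [0, 0, 0], "jaw": 15}

```text
time_s: 32.85
position: [0.5754, -0.0376, 0.1178]
orientation: [0.615, 0.789, 0.0, 0.0]
wrist_force: [-3.0, -0.6, 9.4]
opening: 0.256
```

```bash
python3 m.py w10 | grep -v '\[\]'; python3 -c "
from h import *
st()"
```

```text
t 32.85 tcp [575.4 -37.6 117.8] tip x 4.73 y -59.3 depth 40.2 Fx -3.0 Fy 0.2 Fz 9.4 M [-0.17  0.96 -0.01] open 23.5
64 6 [-4.1] [11.] w 15.1 g 6.8
60 17 [-4.1  0.8] [ 6.4 11. ] w 15.1 g 6.8
56 28 [-4.1  0.8] [ 6.5 11. ] w 15.1 g 6.8
52 39 [-4.2  0.8] [ 6.4 11.1] w 15.3 g 7.0
48 49 [-4.2  0.7] [ 1. 11.] w 15.2 g 6.9
33 88 [-0.2] [7.] w 7.2 g 6.9
29 98 [-0.1] [7.1] w 7.2 g 6.9
-29 231 [-0.1] [7.4] w 7.5 g 7.2
-33 239 [-0.1] [6.9 7.1] w 7.2 g 6.9
t 32.9 tcp [575.4 -37.6 117.7] tip x 4.76 y -59.3 depth 40.3 Fx -3.1 Fy 0.4 Fz 9.0 M [-0.16  0.83  0.05] open 23.8
```

>>> drive_tool:
  deltas:
    - {"offset": [0, 0, -3], "delta_rot": [0, 0, 0], "jaw": 15}
    - {"offset": [0, 0, -10], "delta_rot": [0, 0, 0], "jaw": 15}
    - {"offset": [0, 0, -25], "delta_rot": [0, 0, 0], "jaw": 15}
    - {"offset": [0, 0, -45], "delta_rot": [0, 0, 0], "jaw": 15}
    - {"offset": [-5, -2, -75], "delta_rot": [0, 0, 0], "jaw": 15}
    - {"offset": [-13, -4, -100], "delta_rot": [0, 0, 0], "jaw": 15}
    - {"offset": [-15, -4.5, -107], "delta_rot": [0, 0, 0], "jaw": 15}
    - {"offset": [-15, -4.5, -107], "delta_rot": [0, 0, 0], "jaw": 15}
    - {"offset": [-15, -4.5, -107], "delta_rot": [0, 0, 0], "jaw": 15}

```text
time_s: 33.8
position: [0.574, -0.0527, 0.2238]
orientation: [0.614, 0.789, 0.0, -0.001]
wrist_force: [0.0, -0.3, -0.8]
opening: 0.256
```

```bash
python3 m.py w11; python3 -c "
from h import *
goto(.5453,.0763,.170,14.15)"
```

```text
t 33.8 tcp [574.  -52.7 223.8] tip x -0.45 y -73.6 depth -65.8 Fx -0.1 Fy -0.3 Fz -0.8 M [-0.02 -0.01  0.02] open 23.6
68 22 [-4.1] [10.9] w 15.0 g 6.7
64 29 [-4.1 -0.2] [ 6.  10.9] w 15.0 g 6.7
60 36 [-4.1 -0.1] [ 5.9 11. ] w 15.1 g 6.8
56 43 [-4.2 -0.1] [ 5.8 11. ] w 15.2 g 6.9
52 49 [-4.2 -0.2] [ 5.8 11. ] w 15.2 g 6.9
48 56 [-4.2 -0.2] [ 0.1 11.1] w 15.3 g 7.0
33 81 [-0.1] [7.1] w 7.2 g 6.9
29 88 [-0.1] [7.2] w 7.3 g 7.0
-29 177 [-0.1] [7.6] w 7.7 g 7.4
-33 183 [-0.1] [7.5] w 7.6 g 7.3
-48 204 [-4.1 -0.1] [ 0.3 11.7] w 15.8 g 7.5
-52 210 [-4.1 -0.1] [ 6.4 11.7] w 15.8 g 7.5
-56 215 [-4.2 -0.1] [ 6.5 11.8] w 16.0 g 7.7
-60 221 [-4.2 -0.1] [ 6.6 11.8] w 16.0 g 7.7
-64 227 [-4.2 -0.5] [ 7.1 11.8] w 16.0 g 7.7
pos [573.8 -52.6 223.4] F [ 0.5  0.1 -0.8] open 23.7 t 33.85
offset [131.9   4.   53.5] rot [-0.0014 -0.0011  0.0007]
```

```bash
python3 - <<'E'
from h import *
s=snap('scene','s4')
for y in(68,60,45,-45,-55,-65,-71):
    P0=[prof(f,y,lo=25,hi=65)[1].astype(float) for f in('scene0','s4')]
    best=min(np.arange(0,120),key=lambda k:np.mean((P0[0][:280]-P0[1][k:k+280])**2)); print(y,'scene outer-edge shift',best/10, end=' ')
    out=[]
    for f in('w1','w11'):
        xs,b=prof(f,y,lo=35,hi=60); g=np.gradient(cv2.GaussianBlur(b[:,2][None],(0,0),4)[0]); out.append(xs[np.argmin(g)])
    print('wrist outer edge',np.round(out,1),round(out[1]-out[0],1))
E
```

```text
68 scene outer-edge shift 8.2 wrist outer edge [45.  51.8] 6.8
60 scene outer-edge shift 7.7 wrist outer edge [50.7 52. ] 1.3
45 scene outer-edge shift 7.8 wrist outer edge [45.1 52.1] 7.0
-45 scene outer-edge shift 7.7 wrist outer edge [43.3 52.6] 9.3
-55 scene outer-edge shift 7.9 wrist outer edge [43.1 52.9] 9.8
-65 scene outer-edge shift 8.5 wrist outer edge [43.4 52.8] 9.4
-71 scene outer-edge shift 8.1 wrist outer edge [45.2 52.8] 7.6
```

Two independent checks agree within about 1 mm. The wrist view gives L 6.8 and R 7.6; the fixed scene camera's edge shift gives L 7.8 and R 8.1. Both ends are near 7 mm and even, so I'll take the wedge back.

```bash
python3 -c "
from h import *
goto(.4440,-.3288,.205,-26.7)"
```

```text
pos [573.8 -52.6 223.2] F [ 0.7 -0.1 -1.2] open 23.8 t 33.9
offset [-235.9 -193.5   18.4] rot [-2.000e-03 -3.000e-04  7.138e-01]
```

>>> drive_tool:
  deltas:
    - {"offset": [-26, -20, 0], "delta_rot": [0, 0, 0.06], "jaw": 15}
    - {"offset": [-53, -42, 0], "delta_rot": [0, 0, 0.14], "jaw": 15}
    - {"offset": [-80, -64, 0], "delta_rot": [0, 0, 0.23], "jaw": 15}
    - {"offset": [-107, -86, 0], "delta_rot": [0, 0, 0.32], "jaw": 15}
    - {"offset": [-134, -108, 0], "delta_rot": [0, 0, 0.41], "jaw": 15}
    - {"offset": [-161, -130, 0], "delta_rot": [0, 0, 0.5], "jaw": 15}
    - {"offset": [-188, -152, 0], "delta_rot": [0, 0, 0.59], "jaw": 15}
    - {"offset": [-213, -174, 5], "delta_rot": [-0.002, 0, 0.67], "jaw": 15}
    - {"offset": [-230, -188, 12], "delta_rot": [-0.002, 0, 0.714], "jaw": 15}
    - {"offset": [-236, -193.5, 18], "delta_rot": [-0.002, 0, 0.714], "jaw": 15}
    - {"offset": [-236, -193.5, 18], "delta_rot": [-0.002, 0, 0.714], "jaw": 15}
    - {"offset": [-236, -193.5, 18], "delta_rot": [-0.002, 0, 0.714], "jaw": 15}
    - {"offset": [-236, -193.5, 18], "delta_rot": [-0.002, 0, 0.714], "jaw": 15}

```text
time_s: 35.2
position: [0.4451, -0.3274, 0.2053]
orientation: [0.851, 0.526, 0.0, -0.0]
wrist_force: [-0.2, 0.5, -1.5]
opening: 0.26
```

```bash
python3 -c "
from h import *
goto(.4440,-.3288,.138,-26.7)"
```

```text
pos [ 445.1 -327.4  205.3] F [-0.2  0.5 -1.5] open 23.9 t 35.2
offset [-1.8 -0.3 67.3] rot [-0.0003 -0.001   0.0027]
```

>>> drive_tool:
  deltas:
    - {"offset": [-1.8, -0.3, 15], "delta_rot": [0, -0.001, 0.002], "jaw": 15}
    - {"offset": [-1.8, -0.3, 35], "delta_rot": [0, -0.001, 0.002], "jaw": 15}
    - {"offset": [-1.8, -0.3, 55], "delta_rot": [0, -0.001, 0.002], "jaw": 15}
    - {"offset": [-1.8, -0.3, 66], "delta_rot": [0, -0.001, 0.002], "jaw": 15}
    - {"offset": [-1.8, -0.3, 66], "delta_rot": [0, -0.001, 0.002], "jaw": 15}
    - {"offset": [-1.8, -0.3, 66], "delta_rot": [0, -0.001, 0.002], "jaw": 15}

```text
time_s: 35.8
position: [0.4443, -0.3289, 0.1394]
orientation: [0.851, 0.525, -0.0, 0.0]
wrist_force: [-0.1, 0.5, -0.9]
opening: 0.255
```

```bash
python3 -c "
from h import *
goto(.4440,-.3288,.0745,-26.7)"
```

```text
pos [ 444.3 -328.9  139.4] F [-0.1  0.5 -0.9] open 23.4 t 35.8
offset [ 0.  -0.3 64.9] rot [-0.0001  0.0003  0.0009]
```

>>> drive_tool:
  deltas:
    - {"offset": [0, -0.3, 10], "delta_rot": [0, 0, 0.001], "jaw": 15}
    - {"offset": [0, -0.3, 22], "delta_rot": [0, 0, 0.001], "jaw": 15}
    - {"offset": [0, -0.3, 36], "delta_rot": [0, 0, 0.001], "jaw": 15}
    - {"offset": [0, -0.3, 48], "delta_rot": [0, 0, 0.001], "jaw": 15}
    - {"offset": [0, -0.3, 56], "delta_rot": [0, 0, 0.001], "jaw": 15}
    - {"offset": [0, -0.3, 61], "delta_rot": [0, 0, 0.001], "jaw": 15}
    - {"offset": [0, -0.3, 63.5], "delta_rot": [0, 0, 0.001], "jaw": 15}
    - {"offset": [0, -0.3, 64.8], "delta_rot": [0, 0, 0.001], "jaw": 15}
    - {"offset": [0, -0.3, 64.8], "delta_rot": [0, 0, 0.001], "jaw": 15}
    - {"offset": [0, -0.3, 64.8], "delta_rot": [0, 0, 0.001], "jaw": 15}

```text
time_s: 36.8
position: [0.4442, -0.3289, 0.075]
orientation: [0.851, 0.525, 0.0, 0.0]
wrist_force: [-0.3, -0.2, 0.2]
opening: 0.257
```

```bash
python3 -c "
from h import *
goto(.4440,-.3288,.0742,-26.7)"
```

```text
pos [ 444.2 -328.9   75. ] F [-0.3 -0.2  0.2] open 23.6 t 36.8
offset [ 0.  -0.3  0.8] rot [ 0.0006  0.0003 -0.    ]
```

>>> drive_tool:
  deltas:
    - {"offset": [0, 0, 0.3], "delta_rot": [0, 0, 0], "jaw": 28}
    - {"offset": [0, 0, 0.3], "delta_rot": [0, 0, 0], "jaw": 40}
    - {"offset": [0, 0, 0.3], "delta_rot": [0, 0, 0], "jaw": 55}
    - {"offset": [0, 0, 0.3], "delta_rot": [0, 0, 0], "jaw": 60}
    - {"offset": [0, 0, 0], "delta_rot": [0, 0, 0], "jaw": 60}
    - {"offset": [0, 0, -10], "delta_rot": [0, 0, 0], "jaw": 60}
    - {"offset": [0, 0, -35], "delta_rot": [0, 0, 0], "jaw": 60}
    - {"offset": [0, 0, -70], "delta_rot": [0, 0, 0], "jaw": 60}
    - {"offset": [0, 0, -105], "delta_rot": [0, 0, 0], "jaw": 60}
    - {"offset": [0, 0, -140], "delta_rot": [0, 0, 0], "jaw": 60}
    - {"offset": [0, 0, -150], "delta_rot": [0, 0, 0], "jaw": 60}
    - {"offset": [0, 0, -150], "delta_rot": [0, 0, 0], "jaw": 60}
    - {"offset": [0, 0, -150], "delta_rot": [0, 0, 0], "jaw": 60}

```text
time_s: 38.1
position: [0.4437, -0.3283, 0.2241]
orientation: [0.851, 0.525, -0.0, -0.0]
wrist_force: [0.1, 0.8, -0.2]
opening: 0.651
```

```bash
python3 - <<'E'
from h import *
st(); s=snap('wrist','w12'); P=cloud(s);Z=P[...,2]
near=np.hypot(P[...,0]-.444,P[...,1]+.329)<.08
for n,lo,hi in(('handle',.113,.127),('stand',.055,.0625)):
    q=P[near&(Z>lo)&(Z<hi)]; r=cv2.minAreaRect((q[:,:2]*1000).astype(np.float32)); print(n,np.round(r[0],1),np.round(r[1],1),round(r[2],1),'z',np.median(q[:,2]).round(4))
sc=snap('scene','s5'); cv2.imwrite('pics/s5c.png',sc['p'])
for y in(68,45,-45,-65):
    a,b=[prof(f,y,lo=25,hi=65)[1] for f in('scene0','s5')]
    print(y,min(np.arange(0,120),key=lambda k:np.mean((a[:280]-b[k:k+280])**2))/10)
E
```

```text
t 38.1 tcp [ 443.7 -328.3  224.1] tip x -194.13 y -308.9 depth -66.1 Fx 0.3 Fy 0.8 Fz -0.2 M [-0.11  0.1  -0.02] open 59.8
handle [ 443.7 -329. ] [24.8 23.4] 63.5 z 0.1202
stand [ 443.8 -329. ] [90.4 62.1] 63.3 z 0.0604
68 7.3
45 7.3
-45 7.6
-65 7.9
```

View pics/s5c.png

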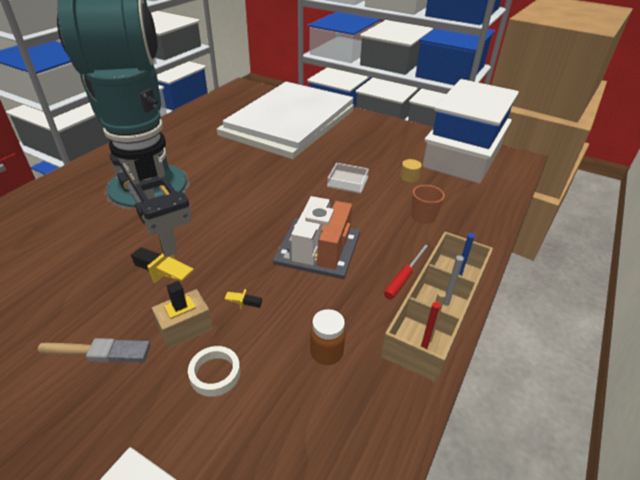

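The final scene view shows the wedge upright in its stand at (178,298) and the gripper clear above it. The mould's seam is evenly open at (322,235), and everything else is where it was. Handing in.

```bash
python3 -c "
from workcell import arm
print(arm.sign_off())"
```

```text
the job is handed in; nothing more can be done
None
```

I pried the seam open at both ends with the yellow wedge, put the wedge back upright in its stand, let go, and handed the job in at about 38 s of the 72 s.

- **Prying:** I worked the right and left slots in turn, seven passes in all, sinking at about 13 mm/s. The highest tool reading I took was about 11 N downward and 4 N sideways. The largest difference between the ends, worked out from wedge depth and not measured in the images, was about 3.5 mm.
- **Seam opening:** My last checks give about 7 mm at the left end and 7.6–7.9 mm at the right. The wrist camera read left 6.8 and right 7.6. The scene camera's last picture, lower in resolution, read left 7.3 and right 7.9.
- **Wedge:** It is seated at the height and position it started from, handle top at 120 mm and centred on the stand to within about 0.1 mm. The gripper is clear of it, and the other things look unmoved in the last picture.

**Disagreements:**
- **Wedge depth against opening:** Depth alone would predict about 8–9 mm. The cameras showed only about 5.5 mm at the planned 33 mm depth, so I went to 38–40 mm and relied on the images.
- **Camera scatter:** The wrist views of the gap differed among themselves by up to about 0.5 mm. The higher views read low, and one gave 5.6 mm at the right end. The scene camera read about 0.5–1 mm wider than the wrist camera just before I stopped prying.

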